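# Set out twigs on the length gauge for trimming

## Robot

A 6-joint arm with a two-finger parallel gripper is mounted at the origin on the work surface. World frame = base frame: x ahead of the robot, y to its left, z up, the work surface at z = 0. Lengths are in m, angles in rad, forces in N, time in s.
With the tool pointing down it reaches from about 0.25 to 0.775 m from the base axis. Payload 4 kg.
Tool frame: the origin (TCP) lies midway between the tips of the shut fingers; the grasp point (between the pads) lies 19 mm behind it; z points along the fingers, y is the direction in which the jaws open and shut (so a half turn about z gives the same grasp; the last joint's range is limited). The gripper opens to 94 mm and grips with 3 to 60 N. Pads are 16 mm wide; open, the fingers measure 119 mm over their backs; the gripper's body (75 mm by 177 mm) begins 78 mm behind the grasp point.
Start: joints at [-1.421, 0.087, 1.371, -0, 1.684, -0.103], TCP at [0.138, -0.533, 0.206] pointing down, gripper open.
Joint ranges: [-3.1, 3.1], [-0.76, 2.03], [0.27, 2.55], [-1.08, 4.22], [0.17, 2.65], [-2.57, 2.57]. Speed limits (rad/s): [2.79, 2.79, 3.14, 3.14, 3.14, 3.14].

## Interface

Orientations are given as [roll, pitch, yaw] about the fixed x, y, z axes, in that order (R = Rz(yaw) Ry(pitch) Rx(roll)).
In Python, from bench import robot, cams gives the robot as it stands.
- The arm moves only by the tool step_arm, never from a script. Its argument "plan" is a list that holds one entry, the list of rows, each a list of 5 numbers: the shift along the world's x, y, z in mm, then the turn about the world's z in rad, then the opening in per cent of the stroke, from 0 (shut) to 100 (fully open). In form: [[[tx, ty, tz, turn, fingers], ...]]. A call has 1 to 8 rows; each row is the pose to reach, as a shift and turn from the pose commanded when the call began; what a row does not reach only later rows make up. A row lasts 1/12 s, in which the tool goes at most 41.7 mm and 7.16 degrees, less where a joint would pass 70% of its speed; a pose out of reach is approached as far as the arm can. A call with a gripper value outside its range is refused whole. The fingers move at their own pace and stop on an object; the grip force is fixed at half the most. Time passes only in rows, so rows that repeat a pose let the fingers close. It gives the time, the measured TCP pose, the force and the opening at its end, in the units of the state.
- robot.get_obs(): the state, without advancing time (a new reading comes with each control period).
- cams.snapshot(name): name is "scene" or "top" or "wrist"; returns a dict with "frame" (480x640x3 uint8, red, green, blue), "camera_matrix" (3x3 intrinsics, pixels), "k1" (the pictures are not rectified: a ray, as slopes to the right and down, at radius r is drawn at 1 + k1 r^2 times it, then the intrinsics apply), "origin" and "attitude" of the camera in the world; the wrist camera has in their place "T_tool_cam" (4x4, takes a point from camera to tool coordinates, whose origin is the TCP and whose axes are the flange's). Camera axes: x right, y down, z forward; pixel columns grow to the right and rows downward; lengths in m; the calibration is good to about 2 mm. A picture is of the moment at which its call begins: read the wrist's pose just before it. There is no depth.
- robot.close_job(): hands the job in, once; it reports no verdict.
The state is a dict: "time": time; "joint_positions": joint angles; "qvel": joint speeds; "joint_torque": joint torques, N m; "tool_pos": TCP position; "ee_rot": TCP orientation; "wrist_force": force on the tool from outside, world axes, zero at the start; "wrist_torque": the same for the moment, N m; "width": finger opening in m.
Only numpy, scipy, OpenCV 4.12 (cv2) and the standard library are available. Lean on these libraries where they do the work, as an engineer would, in place of code of your own. Each camera call takes 0.05 s, during which the arm holds its last target. There are 200 camera calls.

## Task

Get the twigs ready for trimming: first pull the gauge's sprung measuring bar fully out to its stop, then lay the steel straightedge flat and flush along the side of the bar that faces the robot, and then stand the two brass weights upright on it, one on each end, to hold it down. Finally lay every forked twig flat on the table on the robot's side, side by side and square to the straightedge, each with its cut foot butted against the straightedge's edge and its fork pointing away from it. Leave the other things on the bench where they are.

Things in the scene. Friction and masses are not known exactly. Their poses are not given: they have to be found in the camera images.
- bar (a joint): travel of the gauge's sprung measuring bar in m: 0 fully in, 0.150 fully out at its stop. Over-centre spring: it pulls the bar in with 3.5 to 5.5 N up to about 0.07, nothing at 0.09, and beyond that pushes it outward (5 N at 0.15), so the bar stays out once fully out; let go before 0.09 it slides back in.
- bar_knob (a point): centre of the upright black knob on the bar's free end, 32 mm above the table: a cylinder 20 mm in diameter from 5 to 51 mm above the table, on the bar's centre line, moving with the bar. With the bar in it stands 50 mm clear of the housing. The bar draws out along this frame's -y axis, level and away from the housing.
- bar_face (a point): point on the flat near long face of the bar (24 mm wide, top 5 mm above the table), 3 mm above the table; it moves with the bar. The face looks along this frame's -x (towards the robot) and runs along y from -65 to +165 mm, the knob's axis being at x = +12, y = -50 mm. With the bar fully out, the part from y = -65 to +150 mm is clear of the housing.
- gauge: the gauge's grey housing, fixed to the table, 70 x 200 mm and 45 mm high; its axes are parallel to the bar's. Origin on the bar's centre line in the end face from which the bar comes out; the housing reaches 200 mm along +y and from x = -6 to +64 mm, so its near face stands 6 mm behind the bar's near face.
- straightedge_grip (a point): loose steel straightedge, flat strip 30 mm wide (its x axis), 240 mm long (its y axis), 6 mm thick (1 mm more than the bar), 0.25 kg, with a raised black grip rib in the middle of its top: 14 mm wide, 50 mm long, top 28 mm above the underside. This point is the centre of the strip in plan, 18 mm above its underside, z up. Either way round is as good.
- straightedge_end_a (a point): middle of the straightedge's end on its +y side, 3 mm above the underside, 120 mm from the centre
- straightedge_end_b (a point): the same on its -y side
- weight1_mid (a point): centre of a brass weight, a plain round puck 32 mm in diameter and 36 mm high, 0.24 kg, standing on the table at the left or the right at the start
- weight2_mid (a point): centre of a brass weight, a plain round puck 32 mm in diameter and 36 mm high, 0.24 kg, standing on the table in the open near the middle at the start
- twig1_mid (a point): forked twig (may be absent), dark wood, lying flat, 12 mm thick, 20 g. Point on the axis of its straight round stem, half-way up (6 mm above the table), 55 mm from the flat-cut foot. +x points along the stem to the foot; the stem is bare from 55 mm on the +x side to 28 mm on the -x side, then forks into two prongs that spread 21 mm to each side and end 67 mm behind this point.
- twig2_mid (a point): forked twig (may be absent), dark wood, lying flat, 12 mm thick, 20 g. Point on the axis of its straight round stem, half-way up (6 mm above the table), 55 mm from the flat-cut foot. +x points along the stem to the foot; the stem is bare from 55 mm on the +x side to 28 mm on the -x side, then forks into two prongs that spread 21 mm to each side and end 67 mm behind this point.
- twig3_mid (a point): forked twig (may be absent), dark wood, lying flat, 12 mm thick, 20 g. Point on the axis of its straight round stem, half-way up (6 mm above the table), 55 mm from the flat-cut foot. +x points along the stem to the foot; the stem is bare from 55 mm on the +x side to 28 mm on the -x side, then forks into two prongs that spread 21 mm to each side and end 67 mm behind this point.
- twig4_mid (a point): forked twig (may be absent), dark wood, lying flat, 12 mm thick, 20 g. Point on the axis of its straight round stem, half-way up (6 mm above the table), 55 mm from the flat-cut foot. +x points along the stem to the foot; the stem is bare from 55 mm on the +x side to 28 mm on the -x side, then forks into two prongs that spread 21 mm to each side and end 67 mm behind this point.
- twig5_mid (a point): forked twig (may be absent), dark wood, lying flat, 12 mm thick, 20 g. Point on the axis of its straight round stem, half-way up (6 mm above the table), 55 mm from the flat-cut foot. +x points along the stem to the foot; the stem is bare from 55 mm on the +x side to 28 mm on the -x side, then forks into two prongs that spread 21 mm to each side and end 67 mm behind this point.
- spool: cork-coloured thread spool, 48 mm wide, 44 mm high; bystander, leave it where it is; origin at its underside's centre
- glue: amber glue jar, 44 mm wide, 85 mm high; bystander, leave it where it is; origin at its underside's centre
- pot: terracotta pot, 84 mm wide, 75 mm high; bystander, leave it where it is; origin at its underside's centre
- tags: stack of card tags 90 x 55 x 18 mm; bystander, leave it where it is; origin at its underside's centre
- block: wooden block 50 x 75 x 30 mm; bystander, leave it where it is; origin at its underside's centre
- tape_roll: paper tape roll lying flat, 76 mm wide, 22 mm high; bystander, leave it where it is; origin at its underside's centre
- scissors: scissors with copper handles, 150 mm long; bystander, leave it where it is; origin at its underside's centre
Not all that is in view belongs to the job. What is shaped like the part that bears twig4_mid but green, pink or red is not meant.

How it is judged:
On the way, in this order (a step that is already met when the one before it is completed fails the run):
1. the measuring bar is fully out at its stop (value of joint bar above 0.144 m), for 0.2 s.
2. with the bar out, the straightedge lies flat and flush along the bar's near face (value of joint bar above 0.144 m and x of straightedge_end_a in the frame of bar_face between -0.0185 and -0.0125 m and x of straightedge_end_b in the frame of bar_face between -0.0185 and -0.0125 m and y of straightedge_grip in the frame of bar_face between -0.06 and 0.15 m and height (world z) of straightedge_grip between 0.014 and 0.022 m and angle between straightedge_grip's own z axis and vertical below 0.06 rad), for 0.2 s.
3. both weights stand on the straightedge, one on each end, let go (all of step 2 and x of weight1_mid in the frame of straightedge_grip between -0.015 and 0.015 m and y of weight1_mid in the frame of straightedge_grip between -0.12 and 0.12 m and z of weight1_mid in the frame of straightedge_grip between 0.003 and 0.01 m and angle between each of weight1_mid, weight2_mid's own z axis and vertical below 0.1 rad and x of weight2_mid in the frame of straightedge_grip between -0.015 and 0.015 m and y of weight2_mid in the frame of straightedge_grip between -0.12 and 0.12 m and z of weight2_mid in the frame of straightedge_grip between 0.003 and 0.01 m and ((y of weight1_mid in the frame of straightedge_grip above 0.02 m and y of weight2_mid in the frame of straightedge_grip below -0.02 m) or (y of weight2_mid in the frame of straightedge_grip above 0.02 m and y of weight1_mid in the frame of straightedge_grip below -0.02 m)) and contact force between the fingers and weight1 below 0.05 N and linear speed of each of weight1, weight2 below 0.02 m/s and contact force between the fingers and weight2 below 0.05 N), for 0.3 s.
At the end, for the whole second after the job is handed in: Bar within 6 mm of its stop; straightedge flat, both ends within 3.5 mm of the bar's near face; weights upright on it, one each end; every twig flat on the robot's side, foot within 6 mm of the straightedge, square within 7 degrees, fork away; all at rest (all of step 2 and x of weight1_mid in the frame of straightedge_grip between -0.015 and 0.015 m and y of weight1_mid in the frame of straightedge_grip between -0.12 and 0.12 m and z of weight1_mid in the frame of straightedge_grip between 0.003 and 0.01 m and angle between each of weight1_mid, weight2_mid's own z axis and vertical below 0.1 rad and x of weight2_mid in the frame of straightedge_grip between -0.015 and 0.015 m and y of weight2_mid in the frame of straightedge_grip between -0.12 and 0.12 m and z of weight2_mid in the frame of straightedge_grip between 0.003 and 0.01 m and ((y of weight1_mid in the frame of straightedge_grip above 0.02 m and y of weight2_mid in the frame of straightedge_grip below -0.02 m) or (y of weight2_mid in the frame of straightedge_grip above 0.02 m and y of weight1_mid in the frame of straightedge_grip below -0.02 m)) and linear speed of each of weight1, weight2, straightedge, twig1, twig2, twig3, twig4, twig5 below 0.02 m/s and (x of twig1_mid in the frame of straightedge_grip between 0.065 and 0.076 m or x of twig1_mid in the frame of straightedge_grip between -0.076 and -0.065 m) and x of twig1_mid in the frame of bar_face between -0.094 and -0.078 m and y of twig1_mid in the frame of straightedge_grip between -0.12 and 0.12 m and angle between the x axis of each of twig1_mid, twig2_mid, twig3_mid, twig4_mid, twig5_mid and the x axis of bar_face, either way round below 0.12 rad and height (world z) of each of twig1_mid, twig2_mid, twig3_mid, twig4_mid, twig5_mid below 0.012 m and (x of twig2_mid in the frame of straightedge_grip between 0.065 and 0.076 m or x of twig2_mid in the frame of straightedge_grip between -0.076 and -0.065 m) and x of twig2_mid in the frame of bar_face between -0.094 and -0.078 m and y of twig2_mid in the frame of straightedge_grip between -0.12 and 0.12 m and (x of twig3_mid in the frame of straightedge_grip between 0.065 and 0.076 m or x of twig3_mid in the frame of straightedge_grip between -0.076 and -0.065 m) and x of twig3_mid in the frame of bar_face between -0.094 and -0.078 m and y of twig3_mid in the frame of straightedge_grip between -0.12 and 0.12 m and (x of twig4_mid in the frame of straightedge_grip between 0.065 and 0.076 m or x of twig4_mid in the frame of straightedge_grip between -0.076 and -0.065 m) and x of twig4_mid in the frame of bar_face between -0.094 and -0.078 m and y of twig4_mid in the frame of straightedge_grip between -0.12 and 0.12 m and (x of twig5_mid in the frame of straightedge_grip between 0.065 and 0.076 m or x of twig5_mid in the frame of straightedge_grip between -0.076 and -0.065 m) and x of twig5_mid in the frame of bar_face between -0.094 and -0.078 m and y of twig5_mid in the frame of straightedge_grip between -0.12 and 0.12 m); the robot touches nothing.
It fails at once if one of the other things on the bench was moved more than 4 cm (distance of any of spool, glue, pot, tags, block, tape_roll, scissors from where it was at the start of the episode above 0.04 m).
Of twig1, twig2, twig3, twig4, twig5 only 4 to 5 are there at a start; the rules pass over those that are not, and their reading is None.
At some moment in a run one of twig1, twig2, twig3, twig4, twig5 may be knocked a few centimetres aside while the robot is not near it.
Once in a run the grip may slacken for a moment while it holds something.
It also fails if it takes over 210 s, if anything falls off the work surface, if the arm or the gripper's body presses on something with over 40 N, if the wrist force passes 120 N, or if a joint passes its speed limit or range.

## Working session

There is one attempt and no reset: what is moved stays moved. The work goes in short steps, Python scripts to look and compute and a tool call to move; the robot and the scene stay as the last step left them, time stands still between calls to the robot, and variables do not carry over. Pictures are saved under pics/ and viewed, about 12 in all and at most 16, crops included, and the job is handed in when it is done.

Besides the shell and the picture viewer there is one more tool, called after ">>>" as a command line: name --argument value ..., lists and objects as JSON in quotes. step_arm: Moves the arm, as the interface text tells. Its arguments: {"type":"object","properties":{"plan":{"type":"array"}},"required":["plan"]}

```bash
ls; mkdir -p pics; cat > h.py <<'E'
import numpy as np, cv2
from bench import robot, cams
def snap(n):
    o=robot.get_obs(); s=cams.snapshot(n); s['obs']=o; return s
def save(s,name,crop=None,scale=1):
    f=s['frame'][:,:,::-1]
    if crop: x0,y0,x1,y1=crop; f=f[y0:y1,x0:x1]
    f=cv2.resize(f,None,fx=scale,fy=scale,interpolation=cv2.INTER_CUBIC); cv2.imwrite('pics/'+name,f)
E
python3 - <<'E'
from h import *
for n in ('top','scene','wrist'):
    s=snap(n); save(s,n+'0.png'); print(n,{k:v for k,v in s.items() if k not in('frame','obs')})
    np.save(n+'0.npy',s['frame'])
print(s['obs'])
E
```

```text
pics
top {'camera_matrix': array([[451.67889248,   0.        , 328.1012697 ],
       [  0.        , 451.67889248, 238.91698507],
       [  0.        ,   0.        ,   1.        ]]), 'k1': -0.008767745699931703, 'origin': array([ 0.35370002, -0.02240305,  1.38727051]), 'attitude': array([-3.00586274, -0.02896726, -1.56676627])}
scene {'camera_matrix': array([[433.12618868,   0.        , 318.38791607],
       [  0.        , 433.12618868, 240.82022898],
       [  0.        ,   0.        ,   1.        ]]), 'k1': -0.046553156033706765, 'origin': array([1.11211273, 0.03027435, 1.0398131 ]), 'attitude': array([-2.60363982e+00,  2.03841407e-03,  1.68454257e+00])}
wrist {'camera_matrix': array([[371.84317806,   0.        , 321.90929803],
       [  0.        , 371.84317806, 239.00006236],
       [  0.        ,   0.        ,   1.        ]]), 'k1': 0.010661957776786836, 'T_tool_cam': array([[-1.78625937e-04, -9.59272568e-01, -2.82482048e-01,
         8.27281474e-02],
       [ 9.99998989e-01,  2.27223869e-04, -1.40396667e-03,
        -4.25020504e-04],
       [ 1.41097338e-03, -2.82482013e-01,  9.59271558e-01,
        -1.78921168e-01],
       [ 0.00000000e+00,  0.00000000e+00,  0.00000000e+00,
         1.00000000e+00]])}
{'time': 0.1, 'joint_positions': array([-1.42110611e+00,  8.78938010e-02,  1.37208011e+00, -2.24398445e-05,
        1.68358208e+00, -1.03099051e-01]), 'qvel': array([ 1.00508040e-03, -1.89044649e-03, -3.94450639e-03,  5.99739745e-05,
        6.63837516e-04,  3.18545351e-04]), 'joint_torque': array([ 1.93194464e-03, -3.41253304e+01, -3.03301656e+01,  7.19885551e-02,
        3.04621970e-02, -9.24843152e-05]), 'tool_pos': array([ 0.13747419, -0.53204396,  0.20442594]), 'ee_rot': array([-3.13963744e+00, -1.79876564e-04,  2.52786587e-01]), 'wrist_force': array([-0.03243934, -1.42717512,  0.15416099]), 'wrist_torque': array([0.01310811, 0.02787391, 0.00493578]), 'width': 0.09399700970073076}
```

View pics/top0.png

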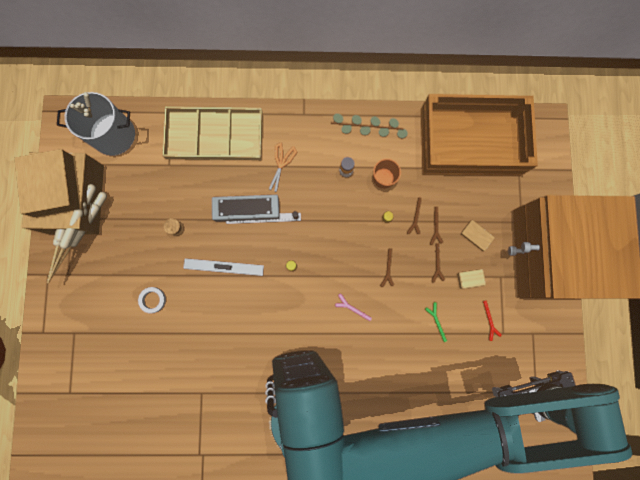

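View pics/scene0.png

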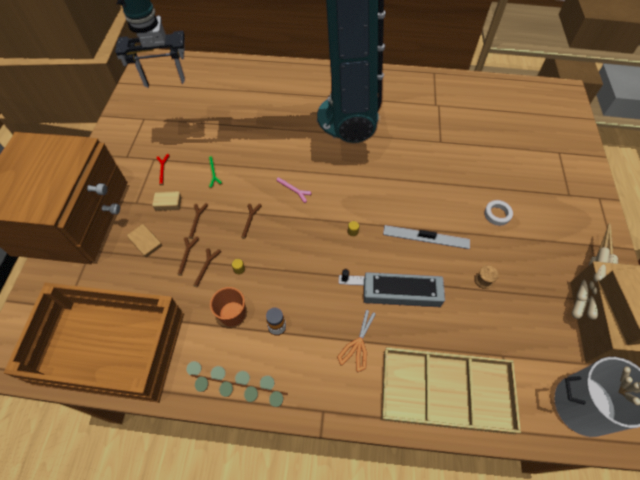

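The top view shows four brown twigs near (415,215), (436,225), (388,267) and (437,262). The straightedge is at (223,267), the weights at (291,266) and (388,216), the gauge at (245,208) and its knob at (296,216). The bar draws to image right. Next I'll measure them.

```bash
cat >> h.py <<'E'
from scipy.spatial.transform import Rotation as Ro
def campose(s):
    if 'T_tool_cam' in s:
        o=s['obs']; T=np.eye(4); T[:3,:3]=Ro.from_euler('xyz',o['ee_rot']).as_matrix(); T[:3,3]=o['tool_pos']
        T=T@s['T_tool_cam']; return T[:3,:3],T[:3,3]
    return Ro.from_euler('xyz',s['attitude']).as_matrix(),np.array(s['origin'])
def cast(s,px,z):
    "pixels Nx2 -> world points on plane z"
    px=np.atleast_2d(np.asarray(px,float)); K=s['camera_matrix']; k=s['k1']
    u=cv2.undistortPoints(px[:,None],K,np.array([k,0,0,0,0.]))[:,0]
    R,t=campose(s); d=np.c_[u,np.ones(len(u))]@R.T
    return t+d*((z-t[2])/d[:,2])[:,None]
def proj(s,P):
    R,t=campose(s); P=np.atleast_2d(P)
    return cv2.projectPoints((P-t)@R,np.zeros(3),np.zeros(3),s['camera_matrix'],np.array([s['k1'],0,0,0,0.]))[0][:,0]
def blobs(m,mn=20):
    n,l,st,c=cv2.connectedComponentsWithStats(m.astype(np.uint8)); return [(l==i) for i in range(1,n) if st[i,4]>=mn]
def hsv(s): return cv2.cvtColor(s['frame'],cv2.COLOR_RGB2HSV).astype(int)
def pts(b): y,x=np.nonzero(b); return np.c_[x,y].astype(float)
def twig(s,b,z=0.006):
    "stem-mid, yaw of foot direction from a twig blob"
    P=cast(s,pts(b),z)[:,:2]; c=P.mean(0); w=np.linalg.svd(P-c,full_matrices=False)[2][0]
    for _ in range(3):
        t=(P-c)@w; n=np.array([-w[1],w[0]]); q=(P-c)@n
        lo,hi=np.percentile(t,[1,99])
        if np.ptp(q[t<lo+.03])<np.ptp(q[t>hi-.03]): w=-w; t=-t; lo,hi=-hi,-lo; n=-n;q=-q
        m=t>hi-.075; sd=P[m]; c2=sd.mean(0); v=np.linalg.svd(sd-c2,full_matrices=False)[2][0]; w=v*np.sign(v@w); c=c2
    t=(P-c)@w; hi=t.max(); lo=t.min()
    return c+w*(hi-.055), np.arctan2(w[1],w[0]), hi-lo
E
python3 - <<'E'
from h import *
for n in ('top','scene'):
    s=snap(n); h=hsv(s); H,S,V=h[...,0],h[...,1],h[...,2]
    print(n)
    for nm,p in dict(top=dict(tw=(388,262),wt=(291,266),se=(200,266),grip=(223,267),knob=(296,215),wood=(340,260),hous=(217,210)),scene=dict(tw=(248,222),wt=(353,228),se=(400,234),grip=(427,234),knob=(345,275),wood=(320,250),hous=(370,290)))[n].items(): print(nm,h[p[1],p[0]])
    R=cast(s,pts(np.ones((480,640),bool)),0).reshape(480,640,3)
    reg=(R[...,0]>.2)&(R[...,0]<.8)&(np.abs(R[...,1])<.6)
    for nm,m,z in (('yel',(abs(H-27)<6)&(S>180)&(V>60),.036),('dark',(V<50),.02),('brown',(H<18)&(V<110)&(S>60)&(V>20),.006),('grey',(S<50)&(V>120),.006)):
        for b in blobs(m&reg,15):
            p=pts(b); c=p.mean(0); w=cast(s,c,z)[0]; print(nm,b.sum(),c.round(1),w.round(3)[:2],*( [*map(lambda a:np.round(a,3),twig(s,b))] if nm=='brown' and b.sum()>60 else []))
E
```

```text
top
tw [ 12 156 111]
wt [ 28 144 203]
se [100   8 199]
grip [ 8 34 82]
knob [10 43 89]
wood [ 15 130 173]
hous [ 94  11 161]
brown 75 [190.3 158.2] [0.795 0.372] [0.794 0.35 ] -1.54 0.156
brown 26 [227.3 158.5] [0.796 0.257]
brown 28 [249.4 158.7] [0.796 0.187]
brown 196 [388.9 167.6] [ 0.772 -0.253] [ 0.781 -0.236] -2.037 0.072
brown 783 [457.9 169.8] [ 0.768 -0.474] [ 0.767 -0.543] -1.565 0.238
brown 20 [345.6 168.8] [ 0.766 -0.116]
brown 83 [379.3 184.1] [ 0.718 -0.222] [ 0.708 -0.243] 1.09 0.069
brown 34 [415.9 210.4] [ 0.635 -0.337]
brown 56 [434. 224.] [ 0.592 -0.392]
brown 45 [178.6 230.9] [0.564 0.397]
brown 46 [435.3 262.9] [ 0.47  -0.393]
brown 17 [388.4 254.8] [ 0.495 -0.248]
brown 17 [386.7 269.4] [ 0.449 -0.242]
brown 24 [458.7 279.6] [ 0.419 -0.464]
brown 67 [302.1 351.1] [0.204 0.015] [0.205 0.008] 1.621 0.089
grey 61 [347.3 164.5] [ 0.781 -0.121]
grey 113 [275.5 179.7] [0.729 0.104]
grey 926 [251.6 210.2] [0.631 0.176]
grey 24 [298.9 216.8] [0.611 0.029]
grey 764 [223.5 266.7] [0.455 0.256]
grey 304 [150.7 299.6] [0.354 0.471]
scene
tw [ 12 181  90]
wt [ 24 188 179]
s
[... 833 characters left out ...]
0.597 0.424] -2.299 0.043
brown 23 [364.2 296.3] [0.652 0.095]
brown 397 [224.9 299.3] [ 0.701 -0.262] [ 0.69  -0.248] -0.926 0.076
brown 810 [128.4 302.3] [ 0.739 -0.509] [ 0.738 -0.469] 1.451 0.182
brown 460 [172.9 317.8] [ 0.766 -0.382] [ 0.766 -0.382] -2.915 0.094
brown 16 [412.5 305. ] [0.663 0.219]
brown 276 [233.5 320. ] [ 0.754 -0.228] [ 0.762 -0.239] 2.168 0.078
brown 16 [429.5 306. ] [0.661 0.263]
brown 94 [276.7 324.6] [ 0.753 -0.118] [ 0.739 -0.087] -1.141 0.042
brown 18 [508.6 365.1] [0.793 0.451]
grey 288 [499.1 211.2] [0.34  0.471]
grey 726 [426.5 236.8] [0.452 0.258]
grey 682 [404.3 287.2] [0.615 0.198]
grey 173 [353.  280.1] [0.609 0.063]
grey 160 [365.9 323.4] [0.725 0.103]
```

>>> step_arm --plan '[[[230,300,20,-0.25,100],[230,300,20,-0.25,100],[230,300,20,-0.25,100],[230,300,20,-0.25,100],[230,300,20,-0.25,100],[230,300,20,-0.25,100],[230,300,20,-0.25,100],[230,300,20,-0.25,100]]]'

```text
time: 0.92
tool_pos: [0.3401, -0.2675, 0.2233]
ee_rot: [3.141, -0.001, 0.002]
wrist_force: [0.0, 0.2, 0.1]
width: 0.094
```

>>> step_arm --plan '[[[212,263,0,0,100],[212,263,0,0,100],[212,263,0,0,100],[212,263,0,0,100],[212,263,0,0,100],[212,263,0,0,100],[212,263,0,0,100],[212,263,0,0,100]]]'

```text
time: 1.58
tool_pos: [0.5495, -0.0077, 0.2231]
ee_rot: [3.141, -0.0, 0.003]
wrist_force: [-0.1, -0.4, -0.3]
width: 0.0937
```

```bash
python3 - <<'E'
from h import *
robot.get_obs()
s=snap('wrist'); save(s,'w1.png'); np.save('w1.npy',s,allow_pickle=True)
print(s['obs']['tool_pos'],s['obs']['ee_rot'],s['obs']['time'])
t=snap('top'); h=hsv(t);H,S,V=h[...,0],h[...,1],h[...,2]
m=(S<50)
for nm,z,lim in(('se',.006,(184,258,266,278)),):
    x0,y0,x1,y1=lim; k=np.zeros_like(m);k[y0:y1,x0:x1]=1
    P=cast(t,pts(m&k),z)[:,:2].astype(np.float32); r=cv2.minAreaRect(P); print(nm,r,len(P), P.mean(0))
E
```

```text
[ 0.5494836  -0.00770936  0.22305449] [ 3.14131125e+00 -2.14350643e-04  3.21748541e-03] 1.5833
se ((0.463777095079422, 0.2550285756587982), (0.24428138136863708, 0.05820375680923462), 84.99247741699219) 853 [0.45477888 0.25419104]
```

View pics/w1.png

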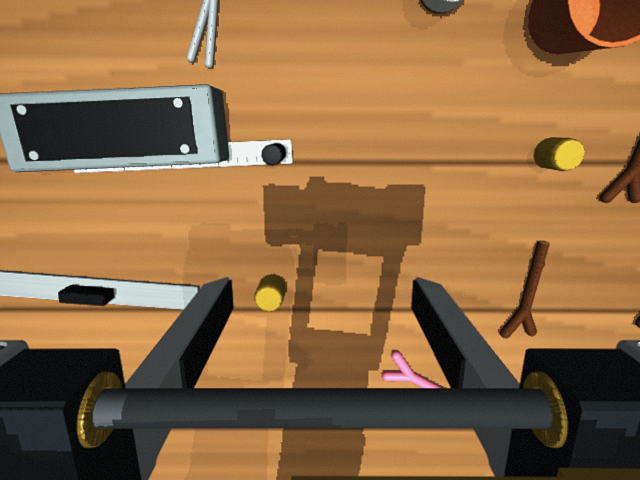

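The wrist view shows the knob top at (274,153), the bar's near edge from (76,172) to (292,164), weight 2 with its top at (269,297), and the straightedge with its grip at (87,294).

```bash
python3 - <<'E'
from h import *
s=np.load('w1.npy',allow_pickle=True).item()
h=hsv(s);H,S,V=h[...,0],h[...,1],h[...,2]
def reg(m,x0,y0,x1,y1):
    k=np.zeros(m.shape,bool);k[y0:y1,x0:x1]=1;return m&k
b=reg(V<60,255,135,295,170); print('knob',b.sum(),pts(b).mean(0),cast(s,pts(b).mean(0),.045)[0])
b=reg((S<60)&(V>120),70,130,296,180)
# bottom edge per column
xs=[];ys=[]
for x in list(range(80,205,3))+list(range(232,290,3)):
    c=np.nonzero(b[:,x])[0]
    if len(c): xs.append(x);ys.append(c.max()+.5)
E=cast(s,np.c_[xs,ys],.005)[:,:2]
for sel in (np.array(xs)>230,np.array(xs)>0):
    p=np.polyfit(E[sel,1],E[sel,0],1); r=E[sel,0]-np.polyval(p,E[sel,1]); print('near edge x=',p,'rms',r.std(),'y',E[sel,1].min(),E[sel,1].max())
end=[np.nonzero(b[y])[0].max()+.5 for y in (145,150,155,160)]; print('bar end',end,cast(s,np.c_[end,(145,150,155,160)],.005))
# housing top long edges
bb=reg((S<60)&(V>90)|(V<60),0,80,229,170)
P=cast(s,[[150,160],[20,98],[178,103],[34,155],[185,149]],.045); print(P[:,:2].round(4), 'yaw', np.arctan2(P[2,0]-P[1,0],P[2,1]-P[1,1]),np.arctan2(P[4,0]-P[3,0],P[4,1]-P[3,1]))
# weights
for c in ((255,275,290,312),(532,135,586,172)):
    b=reg((abs(H-27)<5)&(S>150)&(V>150),*c); p=pts(b); print('wt',b.sum(),p.mean(0),cast(s,p.mean(0),.036)[0])
E
```

```text
knob 247 [273.94331984 154.1417004 ] [0.60964766 0.03834331 0.045     ]
near edge x= [-0.21208403  0.61292855] rms 0.007856325216736371 y 0.02794494174484801 0.0878892933316129
near edge x= [-0.07768088  0.6048204 ] rms 0.0047746676692609355 y 0.02794494174484801 0.24818035895226176
bar end [np.float64(291.5), np.float64(291.5), np.float64(291.5), np.float64(292.5)] [[0.6164364  0.02493533 0.005     ]
 [0.61140141 0.02503855 0.005     ]
 [0.60632803 0.02514244 0.005     ]
 [0.60121955 0.02420002 0.005     ]]
[[0.6037 0.155 ]
 [0.6574 0.2635]
 [0.6542 0.1233]
 [0.6077 0.2621]
 [0.614  0.1211]] yaw -3.1189555370633273 3.0970953914775974
wt 468 [268.0042735  298.47008547] [0.45729099 0.05096135 0.036     ]
wt 668 [569.05538922 154.38323353] [ 0.60938214 -0.24292531  0.036     ]
```

```bash
cat >> h.py <<'E'
def lowedge(s,cols,r0,r1,z,f=lambda H,S,V:(S<60)&(V>120)):
    h=hsv(s);m=f(h[...,0],h[...,1],h[...,2]); q=[]
    for x in cols:
        c=np.nonzero(m[r0:r1,x])[0]
        if len(c): q.append((x,r0+c.max()+.5))
    E=cast(s,q,z)[:,:2]; k=np.ones(len(E),bool)
    for _ in range(6):
        p=np.polyfit(E[k,1],E[k,0],1); r=E[:,0]-np.polyval(p,E[:,1]); k=abs(r)<max(.001,1.5*np.median(abs(r)))
    return p,k.sum(),len(E),r[k].std(),q
E
python3 - <<'E'
from h import *
s=np.load('w1.npy',allow_pickle=True).item()
p,a,b,c,q=lowedge(s,list(range(80,205,3))+list(range(230,292,2)),150,178,.005)
print(p,a,b,c,q[::5])
for y in (.24,.1,.03): print(np.polyval(p,y))
print(cast(s,[[76,172],[292,164]],.005), cast(s,[[274,151]],.051))
E
```

```text
[-0.04833234  0.59927489] 66 66 0.00029013466543337507 [(80, np.float64(172.5)), (95, np.float64(171.5)), (110, np.float64(171.5)), (125, np.float64(170.5)), (140, np.float64(169.5)), (155, np.float64(169.5)), (170, np.float64(168.5)), (185, np.float64(167.5)), (200, np.float64(167.5)), (236, np.float64(165.5)), (246, np.float64(165.5)), (256, np.float64(164.5)), (280, np.float64(163.5)), (290, np.float64(163.5))]
0.5876751277883712
0.5944416551670495
0.5978249188563887
[[0.58774958 0.25226423 0.005     ]
 [0.59709985 0.02480606 0.005     ]] [[0.61284343 0.03743324 0.051     ]]
```

>>> step_arm --plan '[[[60,47,0,0.045,50],[60,47,-100,0.045,50],[60,47,-100,0.045,50],[60,47,-150,0.045,50],[60,47,-208,0.045,50],[60,47,-208,0.045,50],[60,47,-208,0.045,50],[60,47,-208,0.045,50]]]'

```text
time: 2.35
tool_pos: [0.6055, 0.0367, 0.0117]
ee_rot: [-3.141, 0.008, 0.047]
wrist_force: [-0.7, -0.6, 0.9]
width: 0.0475
```

>>> step_arm --plan '[[[0,0,0,0,0],[0,0,0,0,0],[0,0,0,0,0],[0,0,0,0,0],[0,0,0,0,0],[0,0,0,0,0]]]'

```text
time: 2.85
tool_pos: [0.6105, 0.0384, 0.0181]
ee_rot: [-3.14, -0.005, 0.048]
wrist_force: [-0.5, 3.5, 6.5]
width: 0.0195
```

>>> step_arm --plan '[[[1,-20,0,0,0],[2,-40,0,0,0],[3,-60,0,0,0],[4,-80,0,0,0],[5,-100,0,0,0],[6,-120,0,0,0],[6.5,-135,0,0,0],[7,-145,0,0,0]]]'

```text
time: 3.52
tool_pos: [0.6178, -0.1107, 0.0181]
ee_rot: [3.139, -0.006, 0.046]
wrist_force: [-0.7, 24.5, 11.0]
width: 0.0193
```

>>> step_arm --plan '[[[0.2,-4,0,0,0],[0.2,-5,0,0,0],[0.2,-5,0,0,0],[0.2,-5,0,0,0]]]'

```text
time: 3.85
tool_pos: [0.6178, -0.1105, 0.0182]
ee_rot: [-3.139, -0.005, 0.049]
wrist_force: [0.2, 6.4, 7.9]
width: 0.0196
```

>>> step_arm --plan '[[[0,0,0,0,60],[0,0,0,0,60],[0,0,0,0,60],[0,0,40,0,60],[0,0,80,0,60],[0,0,120,0,60],[0,0,160,0,60],[0,0,180,0,60]]]'

```text
time: 4.52
tool_pos: [0.6172, -0.1137, 0.2011]
ee_rot: [3.138, -0.007, 0.047]
wrist_force: [0.1, -0.3, 1.2]
width: 0.0564
```

>>> step_arm --plan '[[[-165,320,0,1.43,60],[-165,320,0,1.43,60],[-165,320,0,1.43,60],[-165,320,0,1.43,60],[-165,320,0,1.43,60],[-165,320,0,1.43,60],[-165,320,0,1.43,60],[-165,320,0,1.43,60]]]'

```text
time: 5.18
tool_pos: [0.4616, 0.1844, 0.1946]
ee_rot: [-3.142, 0.001, 1.053]
wrist_force: [0.7, 0.6, 0.4]
width: 0.0563
```

>>> step_arm --plan '[[[0,0,0,0.45,60],[0,0,0,0.45,60],[0,0,0,0.45,60],[0,0,0,0.45,60],[0,0,0,0.45,60]]]'

```text
time: 5.6
tool_pos: [0.4627, 0.1832, 0.1945]
ee_rot: [-3.141, 0.001, 1.499]
wrist_force: [0.1, -0.3, -0.6]
width: 0.0564
```

```bash
python3 - <<'E'
from h import *
o=robot.get_obs(); print(o['tool_pos'],o['ee_rot'],o['joint_positions'].round(2),o['time'])
t=snap('top'); np.save('t2.npy',t); s=snap('wrist'); np.save('w2.npy',s)
a=t['frame'][130:330,120:520]; b=s['frame']
im=np.vstack([cv2.resize(a,(640,320)),cv2.resize(b,(373,280)) @np.eye(3).astype(np.uint8) if 0 else cv2.copyMakeBorder(cv2.resize(b,(373,280)),0,0,0,267,0)])
cv2.imwrite('pics/c2.png',im[:,:,::-1])
E
```

```text
[0.46270133 0.1832197  0.19445119] [-3.14071660e+00  1.01577306e-03  1.49891238e+00] [ 0.26 -0.03  1.51 -0.    1.66  0.34] 5.6
```

View pics/c2.png

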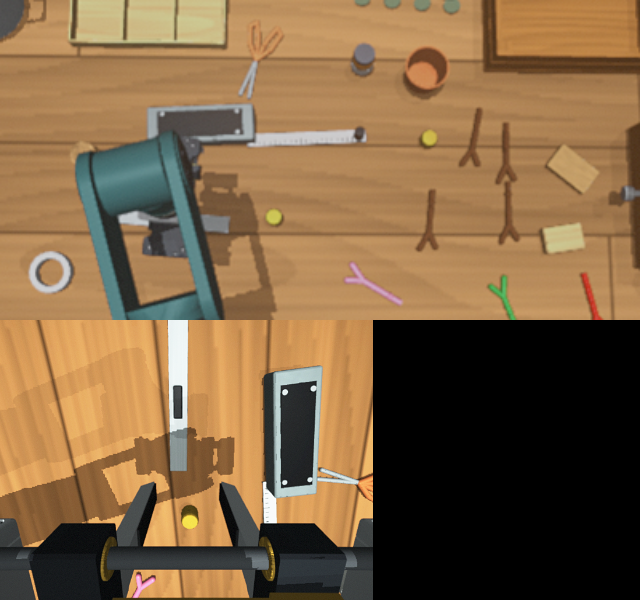

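The top view shows the bar fully out, with the knob at about (345,213). The wrist view shows the straightedge strip running vertically, with its grip near full-frame pixel (305,140).

```bash
python3 - <<'E'
from h import *
s=np.load('w2.npy',allow_pickle=True).item(); h=hsv(s);H,S,V=h[...,0],h[...,1],h[...,2]
k=np.zeros(V.shape,bool);k[95:180,285:330]=1
b=max(blobs((V<70)&k),key=np.sum);p=pts(b);print(p.min(0),p.max(0),cast(s,p,.028)[:,:2].mean(0),cv2.minAreaRect(cast(s,p,.028)[:,:2].astype(np.float32)))
L=[];Rr=[]
for y in range(5,250,5):
    r=np.nonzero(((S<70)&(V>90))[y,270:345])[0]
    if len(r)>10: L.append((270+r.min()-.5,y));Rr.append((270+r.max()+.5,y))
for q in(L,Rr):
    E=cast(s,q,.006);p=np.polyfit(E[:,1],E[:,0],1);r=E[:,0]-np.polyval(p,E[:,1]);k=abs(r)<.002;p=np.polyfit(E[k,1],E[k,0],1);print(p,k.sum(),len(k),E[:,1].min(),E[:,1].max(),np.polyval(p,.25))
print(q[:2],q[-2:])
r=np.nonzero(((S<70)&(V>60))[180:300,305])[0];print(180+r.max(),cast(s,[305,180.5+r.max()],.006))
E
```

```text
[298. 113.] [312. 168.] [0.45255293 0.25282761] ((0.4528152346611023, 0.257404088973999), (0.04776167497038841, 0.012808935716748238), 85.25508880615234)
[0.08316337 0.41582572] 49 49 0.15429358801670384 0.37122835191924797 0.43661656509745117
[0.08460434 0.44586407] 49 49 0.15204568303509983 0.36896462821349135 0.46701514886146644
[(np.float64(322.5), 5), (np.float64(322.5), 10)] [(np.float64(320.5), 240), (np.float64(320.5), 245)]
258 [[0.4414603  0.13851197 0.006     ]]
```

>>> step_arm --plan '[[[-10,35,0,-0.012,45],[-10,74,0,-0.012,45],[-10,74,-40,-0.012,45],[-10,74,-80,-0.012,45],[-10,74,-120,-0.012,45],[-10,74,-160,-0.012,45],[-10,74,-180,-0.012,45],[-10,74,-180,-0.012,45]]]'

```text
time: 6.37
tool_pos: [0.4483, 0.2551, 0.0086]
ee_rot: [-3.13, 0.007, 1.484]
wrist_force: [0.7, -0.7, 0.4]
width: 0.0424
```

>>> step_arm --plan '[[[0,0,0,0,45],[0,0,0,0,45]]]'

```text
time: 6.53
tool_pos: [0.4546, 0.258, 0.017]
ee_rot: [3.139, -0.002, 1.485]
wrist_force: [-0.0, 0.5, 0.2]
width: 0.0424
```

>>> step_arm --plan '[[[-2,0,-6,0,45],[-2,0,-6,0,45],[-2,0,-6,0,45],[-2,0,-6,0,0],[-2,0,-6,0,0],[-2,0,-6,0,0],[-2,0,-6,0,0],[-2,0,-6,0,0]]]'

```text
time: 7.2
tool_pos: [0.4516, 0.2576, 0.0093]
ee_rot: [3.14, -0.0, 1.486]
wrist_force: [1.5, 0.2, 0.5]
width: 0.0138
```

>>> step_arm --plan '[[[0,0,20,0,0],[0,0,40,0,0],[0,0,60,0,0],[0,0,70,0,0],[0,0,70,0,0]]]'

```text
time: 7.62
tool_pos: [0.4525, 0.2582, 0.0813]
ee_rot: [3.138, -0.002, 1.486]
wrist_force: [0.3, -1.1, -3.5]
width: 0.0139
```

>>> step_arm --plan '[[[14,-30,0,0.02,0],[28,-60,0,0.04,0],[42,-92,0,0.05,0],[56,-122,0,0.06,0],[71,-153,0,0.08,0],[85,-184,0,0.1,0],[100,-215,0,0.11,0],[112,-245,0,0.133,0]]]'

```text
time: 8.28
tool_pos: [0.5625, 0.0108, 0.0768]
ee_rot: [-3.139, -0.0, 1.619]
wrist_force: [-0.2, -0.2, -3.0]
width: 0.014
```

>>> step_arm --plan '[[[8,-20,0,0,0],[13,-30,0,0,0],[13,-30,0,0,0],[13,-30,0,0,0],[13,-30,0,0,0]]]'

```text
time: 8.7
tool_pos: [0.5751, -0.016, 0.0782]
ee_rot: [-3.14, -0.001, 1.62]
wrist_force: [0.2, 0.4, -2.5]
width: 0.0139
```

```bash
python3 - <<'E'
from h import *
o=robot.get_obs();print(o['tool_pos'],o['ee_rot'],o['width'],o['wrist_force'])
s=snap('wrist'); save(s,'w3.png',scale=.8)
t=snap('top');p,a,b,c,q=lowedge(t,range(270,340),205,226,.005,lambda H,S,V:(S<70)&(V>140));print(p,a,b,c,np.polyval(p,-.017),q[::8])
E
```

```text
[ 0.57509601 -0.01595329  0.07820165] [-3.13977343e+00 -1.30583373e-03  1.61994615e+00] 0.01394709031089039 [ 0.17555868  0.41978212 -2.50025182]
[-0.00883051  0.58418455] 28 37 4.955579200229578e-07 0.5843346642765453 [(270, np.float64(216.5)), (278, np.float64(225.5)), (295, np.float64(225.5)), (303, np.float64(225.5)), (328, np.float64(218.5))]
```

View pics/w3.png

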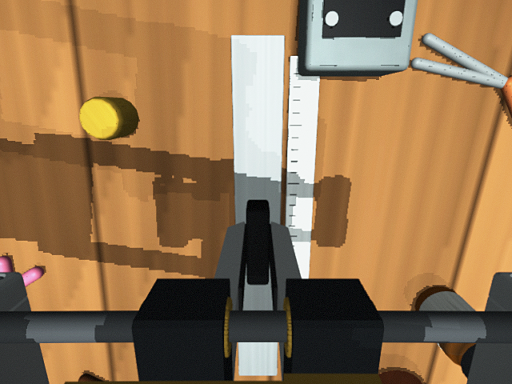

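The straightedge is held level and lies parallel to the bar (strip at x 232–283 px, bar edge at about 288 px). I'll lower it and push it across.

>>> step_arm --plan '[[[0,0,-25,0,0],[0,0,-50,0,0],[0,0,-62,0,0],[0,0,-67,0,0],[0,0,-68,0,0],[0,0,-68,0,0]]]'

```text
time: 9.3
tool_pos: [0.5767, -0.0171, 0.0118]
ee_rot: [3.14, 0.0, 1.619]
wrist_force: [-1.0, -0.6, -2.9]
width: 0.0135
```

>>> step_arm --plan '[[[2,0,0,0,0],[4,0,0,0,0],[6,0,0,0,0],[8,0,0,0,0],[9,0,0,0,0],[9,0,0,0,0],[9,0,0,0,0]]]'

```text
time: 9.88
tool_pos: [0.5852, -0.0175, 0.0111]
ee_rot: [3.141, -0.0, 1.619]
wrist_force: [-0.4, 0.7, -2.6]
width: 0.0139
```

>>> step_arm --plan '[[[0,0,-1,0,0],[0,0,-2,0,0],[0,0,-3,0,0],[0,0,-3,0,0],[0,0,-3,0,0]]]'

```text
time: 10.3
tool_pos: [0.5852, -0.0175, 0.0094]
ee_rot: [3.141, 0.0, 1.619]
wrist_force: [-4.1, -0.8, 6.2]
width: 0.014
```

>>> step_arm --plan '[[[1,0,0,0,0],[2,0,0,0,0],[3,0,0,0,0],[3,0,0,0,0],[3,0,0,0,0]]]'

```text
time: 10.72
tool_pos: [0.5854, -0.0175, 0.0095]
ee_rot: [-3.136, -0.0, 1.619]
wrist_force: [-10.1, -0.7, 10.6]
width: 0.0138
```

>>> step_arm --plan '[[[0,0,0,0,45],[0,0,0,0,45],[0,0,0,0,45],[0,0,20,0,45],[0,0,60,0,60],[0,0,100,0,80],[0,0,140,-0.12,100],[-20,0,150,-0.24,100]]]'

```text
time: 11.38
tool_pos: [0.574, -0.0181, 0.1661]
ee_rot: [3.126, -0.001, 1.373]
wrist_force: [0.6, -0.6, 1.7]
width: 0.0635
```

>>> step_arm --plan '[[[-110,68,0,-1.331,100],[-110,68,0,-1.331,100],[-110,68,0,-1.331,100],[-110,68,0,-1.331,100],[-110,68,0,-1.331,100],[-110,68,0,-1.331,100],[-110,68,0,-1.331,100],[-110,68,0,-1.331,100]]]'

```text
time: 12.05
tool_pos: [0.4585, 0.0507, 0.1582]
ee_rot: [3.141, -0.002, 0.373]
wrist_force: [0.0, -0.2, -0.3]
width: 0.0937
```

>>> step_arm --plan '[[[0,0,0,-0.331,100],[0,0,0,-0.331,100],[0,0,0,-0.331,100],[0,0,0,-0.331,100],[0,0,0,-0.331,100]]]'

```text
time: 12.47
tool_pos: [0.4584, 0.0505, 0.158]
ee_rot: [3.142, -0.001, 0.05]
wrist_force: [-0.2, -0.8, -0.3]
width: 0.0942
```

```bash
cat >> h.py <<'E'
def weights(s,z=.036):
    h=hsv(s);H,S,V=h[...,0],h[...,1],h[...,2]
    for b in blobs((abs(H-27)<5)&(S>130)&(V>175),80):
        p=pts(b).astype(np.int32); hull=cv2.convexHull(p); c,sz,an=cv2.fitEllipse(hull) if len(hull)>5 else (p.mean(0),0,0)
        print('wt',len(p),p.min(0),p.max(0),c,sz,cast(s,c,z)[0])
E
python3 - <<'E'
from h import *
s=snap('wrist');np.save('w4.npy',s);save(s,'w4.png',scale=.8);print(s['obs']['tool_pos'],s['obs']['ee_rot'],s['obs']['time'])
weights(s)
p,a,b,c,q=lowedge(s,range(100,600,4),60,200,.006);print(p,a,b,c)
E
```

```text
[0.45838561 0.05053687 0.15804076] [ 3.14155868e+00 -6.92225054e-04  4.99775090e-02] 12.4667
[-0.05264935  0.56927806] 72 74 0.00018911866603779545
```

View pics/w4.png

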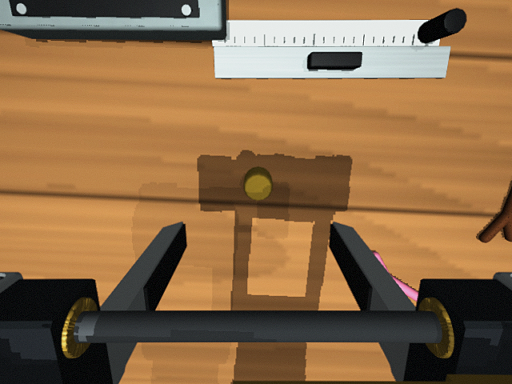

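The straightedge lies flush along the bar. Weight 2 is in shadow, with its top at about (322,231) in full-frame pixels.

```bash
python3 - <<'E'
from h import *
s=np.load('w4.npy',allow_pickle=True).item();h=hsv(s);H,S,V=h[...,0],h[...,1],h[...,2]
b=max(blobs((abs(H-26)<6)&(S>100)&(V>40)&(cv2.inRange(np.indices(V.shape)[1],295,350)>0)&(np.indices(V.shape)[0]>195)&(np.indices(V.shape)[0]<260)),key=np.sum)
p=pts(b);print(b.sum(),p.min(0),p.max(0)); print('V',V[231,322],V[214,322])
lo=[p[:,0].mean(),p[:,1].max()+.5]
print('near rim at top',cast(s,lo,.036),'upper: far rim',cast(s,[322,p[:,1].min()-.5],.036),cast(s,[322,p[:,1].min()-.5],0))
print(cast(s,[322,231],.036))
E
```

```text
1155 [305. 209.] [340. 249.]
V 147 60
near rim at top [[0.44306413 0.05044737 0.036     ]] upper: far rim [[0.47851826 0.05233926 0.036     ]] [[0.47107199 0.05201259 0.        ]]
[[0.45934202 0.05138221 0.036     ]]
```

>>> step_arm --plan '[[[0,0,-40,0,90],[0,0,-80,0,90],[0,0,-115,0,90],[0,0,-140,0,90],[0,0,-150,0,90],[0,0,-150,0,90],[0,0,-150,0,0],[0,0,-150,0,0]]]'

```text
time: 13.18
tool_pos: [0.4601, 0.0505, 0.0103]
ee_rot: [3.141, -0.004, 0.048]
wrist_force: [-0.0, 0.3, -0.2]
width: 0.0747
```

>>> step_arm --plan '[[[0,0,0,0,0],[0,0,0,0,0],[0,0,0,0,0],[0,0,0,0,0],[0,0,0,0,0],[0,0,0,0,0]]]'

```text
time: 13.68
tool_pos: [0.4581, 0.0505, 0.0082]
ee_rot: [3.141, -0.0, 0.048]
wrist_force: [0.2, 0.2, -0.3]
width: 0.0347
```

>>> step_arm --plan '[[[0,0,15,0,0],[0,0,35,0,0],[0,0,55,0,0],[0,0,70,0,0],[0,0,70,0,0],[0,0,70,0,0]]]'

```text
time: 14.18
tool_pos: [0.4583, 0.0505, 0.0782]
ee_rot: [3.141, -0.001, 0.048]
wrist_force: [-0.3, -0.2, -3.8]
width: 0.0311
```

>>> step_arm --plan '[[[25,3,0,0,0],[50,6,0,0,0],[75,10,0,0,0],[100,14,0,0,0],[115,16,0,0,0],[123,17,0,0,0],[123,17,0,0,0],[123,17,0,0,0]]]'

```text
time: 14.85
tool_pos: [0.5796, 0.0674, 0.0763]
ee_rot: [3.142, 0.004, 0.048]
wrist_force: [-0.7, 1.0, -1.6]
width: 0.031
```

>>> step_arm --plan '[[[0,0,-20,0,0],[0,0,-40,0,0],[0,0,-52,0,0],[0,0,-59,0,0],[0,0,-62,0,0],[0,0,-62,0,0],[0,0,-62,0,0]]]'

```text
time: 15.43
tool_pos: [0.581, 0.0675, 0.0167]
ee_rot: [3.141, -0.001, 0.048]
wrist_force: [-1.2, -0.4, -1.0]
width: 0.0312
```

>>> step_arm --plan '[[[0,0,-1,0,0],[0,0,-2,0,0],[0,0,-2,0,0],[0,0,-2,0,0]]]'

```text
time: 15.77
tool_pos: [0.5811, 0.0675, 0.0167]
ee_rot: [3.141, -0.001, 0.048]
wrist_force: [-5.5, -0.7, 8.8]
width: 0.0313
```

>>> step_arm --plan '[[[0,0,0,0,50],[0,0,0,0,50],[0,0,0,0,50],[0,0,0,0,55],[0,0,30,0,55],[0,0,70,0,55],[0,0,110,0,80],[0,0,145,0,90]]]'

```text
time: 16.43
tool_pos: [0.5812, 0.0675, 0.1611]
ee_rot: [3.142, -0.001, 0.048]
wrist_force: [1.2, -0.2, -0.7]
width: 0.0613
```

>>> step_arm --plan '[[[30,-300,0,0,100],[30,-300,0,0,100],[30,-300,0,0,100],[30,-300,0,0,100],[30,-300,0,0,100],[30,-300,0,0,100],[30,-300,0,0,100],[28,-310,0,0,100]]]'

```text
time: 17.1
tool_pos: [0.6088, -0.2478, 0.1579]
ee_rot: [3.14, 0.001, 0.044]
wrist_force: [0.3, -0.2, 0.6]
width: 0.0941
```

>>> step_arm --plan '[[[0,0,0,0,90],[0,0,0,0,90]]]'

```text
time: 17.27
tool_pos: [0.6087, -0.2434, 0.1581]
ee_rot: [-3.14, 0.001, 0.045]
wrist_force: [-0.4, 1.0, -0.6]
width: 0.0856
```

```bash
python3 - <<'E'
from h import *
s=snap('wrist');np.save('w5.npy',s);save(s,'w5.png',scale=.8);print(s['obs']['tool_pos'],s['obs']['ee_rot'],s['obs']['time'])
weights(s)
E
```

```text
[ 0.60870657 -0.24344475  0.1581358 ] [-3.14041793e+00  9.11021226e-04  4.54456608e-02] 17.2667
wt 101 [539 410] [546 442] (541.54541015625, 426.18170166015625) (8.444543838500977, 32.202362060546875) [ 0.42078263 -0.46696122  0.036     ]
```

View pics/w5.png

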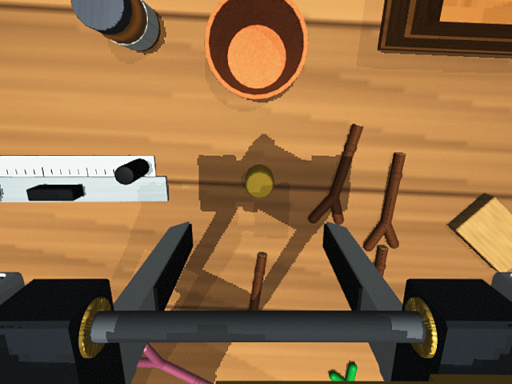

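The remaining weight's top is at about (325,230), right under the tool. The nearest twig prong is at about (390,272), clear of a 60% opening.

```bash
python3 - <<'E'
from h import *
s=np.load('w5.npy',allow_pickle=True).item();h=hsv(s);H,S,V=h[...,0],h[...,1],h[...,2]
I=np.indices(V.shape)
b=max(blobs((abs(H-26)<6)&(S>100)&(V>40)&(I[1]>295)&(I[1]<352)&(I[0]>195)&(I[0]<262)),key=np.sum)
p=pts(b);print(b.sum(),p.min(0),p.max(0)); print('near rim',cast(s,[p[:,0].mean(),p[:,1].max()+.5],.036)+[.016,0,0],cast(s,[325,230],.036))
E
```

```text
1169 [306. 206.] [342. 247.]
near rim [[ 0.61099558 -0.2447646   0.036     ]] [[ 0.61041872 -0.24493928  0.036     ]]
```

>>> step_arm --plan '[[[0,0,0,0,65],[0,0,-40,0,65],[0,0,-80,0,65],[0,0,-80,0,65]]]'

```text
time: 17.65
tool_pos: [0.6035, -0.2375, 0.0692]
ee_rot: [-3.133, 0.016, 0.05]
wrist_force: [-1.7, 0.7, -2.6]
width: 0.0626
```

>>> step_arm --plan '[[[2,-1,0,0,65],[2,-1,-25,0,65],[2,-1,-50,0,65],[2,-1,-64,0,65],[2,-1,-69,0,65],[2,-1,-69,0,65],[2,-1,-69,0,0],[2,-1,-69,0,0]]]'

```text
time: 18.32
tool_pos: [0.6131, -0.2442, 0.0133]
ee_rot: [3.139, -0.005, 0.048]
wrist_force: [-0.4, -0.6, -0.4]
width: 0.0507
```

>>> step_arm --plan '[[[0,0,0,0,0],[0,0,0,0,0],[0,0,0,0,0],[0,0,0,0,0],[0,0,0,0,0]]]'

```text
time: 18.73
tool_pos: [0.6117, -0.2444, 0.0113]
ee_rot: [3.14, -0.002, 0.048]
wrist_force: [0.8, -1.7, 3.4]
width: 0.0308
```

>>> step_arm --plan '[[[0,0,15,0,0],[0,0,35,0,0],[0,0,60,0,0],[0,0,85,0,0],[0,0,90,0,0],[0,0,90,0,0],[0,0,90,0,0]]]'

```text
time: 19.32
tool_pos: [0.6103, -0.243, 0.0983]
ee_rot: [-3.14, 0.002, 0.048]
wrist_force: [0.4, -0.0, -3.9]
width: 0.0311
```

>>> step_arm --plan '[[[-4,25,0,0,0],[-8,50,0,0,0],[-12,80,0,0,0],[-16,110,0,0,0],[-20,135,0,0,0],[-23,150,0,0,0],[-23,150,0,0,0],[-23,150,0,0,0]]]'

```text
time: 19.98
tool_pos: [0.5872, -0.0932, 0.0983]
ee_rot: [3.141, 0.003, 0.049]
wrist_force: [-0.4, -0.5, -2.7]
width: 0.0308
```

>>> step_arm --plan '[[[0,0,-25,0,0],[0,0,-50,0,0],[0,0,-67,0,0],[0,0,-75,0,0],[0,0,-78,0,0],[0,0,-78,0,0],[0,0,-78,0,0]]]'

```text
time: 20.57
tool_pos: [0.589, -0.0944, 0.0231]
ee_rot: [3.141, -0.002, 0.047]
wrist_force: [0.4, 0.5, -3.6]
width: 0.0314
```

>>> step_arm --plan '[[[-1,0,-2,0,0],[-1,0,-4,0,0],[-1,0,-6,0,0],[-1,0,-6,0,0],[-1,0,-6,0,0]]]'

```text
time: 20.98
tool_pos: [0.5878, -0.0937, 0.0173]
ee_rot: [3.141, -0.002, 0.048]
wrist_force: [-0.8, -0.1, 2.7]
width: 0.0314
```

>>> step_arm --plan '[[[0,0,0,0,55],[0,0,0,0,55],[0,0,0,0,55],[0,0,0,0,55],[0,0,30,0,55],[0,0,70,0,55],[0,0,110,0,50],[0,0,150,0,45]]]'

```text
time: 21.65
tool_pos: [0.5865, -0.0933, 0.1671]
ee_rot: [-3.141, 0.001, 0.048]
wrist_force: [1.4, -0.2, -0.5]
width: 0.0441
```

>>> step_arm --plan '[[[-60,-230,70,-0.05,35],[-60,-230,70,-0.05,35],[-60,-230,70,-0.05,35],[-60,-230,70,-0.05,35],[-60,-230,70,-0.05,35],[-60,-230,70,-0.05,35],[-60,-230,70,-0.05,35],[-60,-230,70,-0.05,35]]]'

```text
time: 22.32
tool_pos: [0.5265, -0.3256, 0.2364]
ee_rot: [3.141, -0.001, -0.006]
wrist_force: [0.1, -0.2, -0.6]
width: 0.0328
```

```bash
python3 - <<'E'
from h import *
s=snap('wrist');np.save('w6.npy',s);print(s['obs']['tool_pos'],s['obs']['ee_rot'],s['obs']['time'])
c=snap('scene');np.save('s6.npy',c)
im=np.vstack([cv2.resize(s['frame'],(480,360)),cv2.copyMakeBorder(cv2.resize(c['frame'][180:320,140:460],(480,210),interpolation=cv2.INTER_CUBIC),0,0,0,0,0)])
cv2.imwrite('pics/c6.png',im[:,:,::-1])
for n,s in(('w',s),('s',c)):
    h=hsv(s);H,S,V=h[...,0],h[...,1],h[...,2]
    X=cast(s,pts(np.ones(V.shape,bool)),0).reshape(480,640,3)
    r=(X[...,0]>.3)&(X[...,0]<.70)&(X[...,1]<-.15)&(X[...,1]>-.5)
    for b in blobs((H<17)&(V<125)&(S>120)&(V>15)&r,90): p=pts(b);print(n,b.sum(),p.mean(0).round(),*[np.round(a,4) for a in twig(s,b)])
E
```

```text
[ 0.52647571 -0.32564362  0.23639354] [ 3.14116313e+00 -8.77237438e-04 -6.05434150e-03] 22.3167
w 249 [236.  38.] [ 0.6959 -0.2735] 1.5631 0.0453
w 16100 [337. 213.] [ 0.4332 -0.2393] 2.4969 0.3424
w 137 [288. 321.] [ 0.3713 -0.2807] 2.953 0.1217
w 233 [331. 310.] [ 0.4119 -0.3686] 1.9344 0.0384
w 320 [226. 343.] [ 0.3548 -0.2079] 1.7776 0.0824
s 3479 [226. 223.] [ 0.6172 -0.3676] 0.9958 0.2041
s 244 [229. 295.] [ 0.6893 -0.2743] 1.5728 0.072
```

View pics/c6.png

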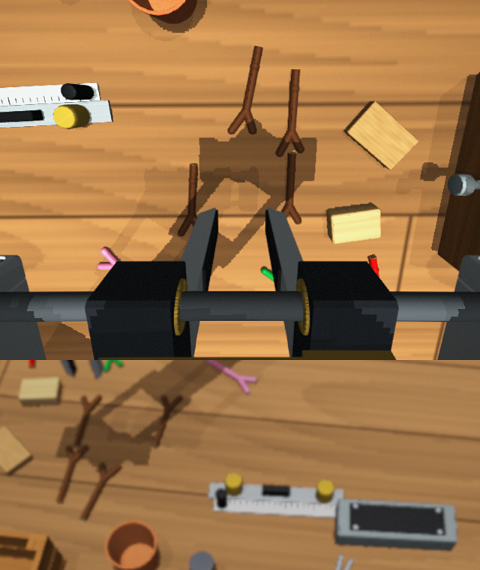

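Both weights stand on the straightedge. In the wrist view (shown at 0.75x) the twigs run foot to fork: A (258,47)→(247,107), B (295,70)→(293,130), C (192,165)→(192,212), D (291,154)→(291,200). Shadows spoil the mask, so I'll refine it from these points.

```bash
python3 - <<'E'
from h import *
s=np.load('w6.npy',allow_pickle=True).item();h=hsv(s)
px=np.array([[258,47],[247,107],[295,70],[293,130],[192,165],[192,212],[291,154],[291,200]])/.75
P=cast(s,px,.006)
for i,n in enumerate('ABCD'):
    f,j=P[2*i,:2],P[2*i+1,:2];w=(f-j)/np.linalg.norm(f-j);print(n,'foot',f.round(4),'len',np.linalg.norm(f-j).round(4),'mid',(f-.055*w).round(4),'yaw',np.arctan2(w[1],w[0]).round(3))
I=s['frame'].astype(int)
for p in ((388,200),(390,130),(256,250),(340,100),(385,225),(330,100),(300,200),(340,240)): print(p,h[p[1],p[0]],I[p[1],p[0]])
E
```

```text
A foot [ 0.6732 -0.3478] len 0.079 mid [ 0.6192 -0.3375] yaw -0.188
B foot [ 0.6441 -0.3988] len 0.0813 mid [ 0.5891 -0.3995] yaw 0.013
C foot [ 0.5114 -0.2501] len 0.0766 mid [ 0.4565 -0.247 ] yaw -0.056
D foot [ 0.5274 -0.3985] len 0.0731 mid [ 0.4724 -0.401 ] yaw 0.044
(388, 200) [ 15 158 113] [113  77  43]
(390, 130) [ 12 179  97] [97 56 29]
(256, 250) [ 11 173 112] [112  64  36]
(340, 100) [ 11 183  99] [99 53 28]
(385, 225) [  9 150  51] [51 30 21]
(330, 100) [ 15 153 213] [213 151  85]
(300, 200) [ 14 152 116] [116  80  47]
(340, 240) [ 14 158 100] [100  67  38]
```

```bash
cat >> h.py <<'E'
def stem(s,f,j,z=.006):
    "refine stem from rough pixel foot f and fork j; returns mid, yaw, len"
    h=hsv(s);m=(h[...,0]<=13)&(h[...,2]<135)&(h[...,1]>135)
    Q=cast(s,pts(m),z)[:,:2]; f,j=cast(s,[f,j],z)[:,:2]
    for _ in range(4):
        w=(f-j)/np.linalg.norm(f-j);n=np.array([-w[1],w[0]])
        t=(Q-f)@w;q=(Q-f)@n;k=(t>-.066)&(t<.015)&(abs(q)<.009)
        c=Q[k].mean(0);v=np.linalg.svd(Q[k]-c,full_matrices=False)[2][0];v*=np.sign(v@w)
        hi=np.percentile((Q[k]-c)@v,99.5);f=c+v*hi;j=f-v*.08
    return f-.055*v,np.arctan2(v[1],v[0]),k.sum()
E
python3 - <<'E'
from h import *
s=np.load('w6.npy',allow_pickle=True).item()
px=np.array([[258,47],[247,107],[295,70],[293,130],[192,165],[192,212],[291,154],[291,200]])/.75
for i,n in enumerate('ABCD'): print(n,*[np.round(a,4) for a in stem(s,px[2*i],px[2*i+1])])
E
```

```text
A [ 0.6199 -0.3372] -0.2042 762
B [ 0.5895 -0.3977] -0.0276 735
C [ 0.4565 -0.2467] -0.1032 536
D [ 0.5305 -0.3997] 0.0434 748
```

>>> step_arm --plan '[[[-35,40,-40,-0.05,32],[-70,79,-80,-0.097,32],[-70,79,-120,-0.097,32],[-70,79,-160,-0.097,32],[-70,79,-190,-0.097,32],[-70,79,-215,-0.097,32],[-70,79,-225,-0.097,32],[-70,79,-228,-0.097,32]]]'

```text
time: 23.08
tool_pos: [0.4534, -0.2398, 0.0026]
ee_rot: [-3.136, 0.01, -0.096]
wrist_force: [-0.5, -0.3, 0.0]
width: 0.0301
```

>>> step_arm --plan '[[[0,0,0,0,32],[0,0,0,0,32],[0,0,0,0,32]]]'

```text
time: 23.33
tool_pos: [0.459, -0.2452, 0.0105]
ee_rot: [3.139, -0.004, -0.098]
wrist_force: [0.4, 0.6, 0.3]
width: 0.0301
```

>>> step_arm --plan '[[[-2,0,-5,0,32],[-2,0,-6,0,32],[-2,0,-6,0,0],[-2,0,-6,0,0],[-2,0,-6,0,0],[-2,0,-6,0,0],[-2,0,-6,0,0]]]'

```text
time: 23.92
tool_pos: [0.4551, -0.2448, 0.0023]
ee_rot: [3.141, -0.0, -0.099]
wrist_force: [-0.3, -1.1, 0.8]
width: 0.0108
```

>>> step_arm --plan '[[[0,0,20,0,0],[0,0,50,0,0],[0,0,80,0,0],[0,0,100,0,0],[0,0,100,0,0],[0,0,100,0,0]]]'

```text
time: 24.42
tool_pos: [0.4558, -0.245, 0.1032]
ee_rot: [3.14, -0.003, -0.099]
wrist_force: [0.3, 0.1, -1.2]
width: 0.0108
```

```bash
python3 - <<'E'
import numpy as np
c=np.array([.5852,-.0175]);a=.0483;x=np.array([np.cos(a),np.sin(a)]);y=np.array([-np.sin(a),np.cos(a)])
for s in (.09,.03,-.03,-.09): print(s,(c+s*y-.0715*x).round(4))
from h import *
s=snap('wrist');np.save('w7.npy',s);save(s,'w7.png',scale=.7);print(s['obs']['tool_pos'],s['obs']['ee_rot'],s['obs']['width'])
E
```

```text
0.09 [0.5094 0.0689]
0.03 [0.5123 0.009 ]
-0.03 [ 0.5152 -0.0509]
-0.09 [ 0.5181 -0.1108]
[ 0.45578388 -0.24495819  0.10323403] [ 3.14011982e+00 -2.67626015e-03 -9.92294954e-02] 0.010786159891709947
```

View pics/w7.png

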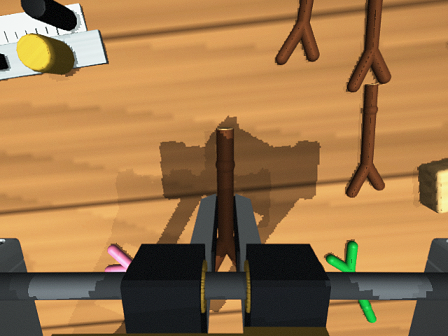

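Twig C is held, with its foot at full-frame pixel (321,184). D runs from foot (370,86)/0.7 to fork (367,163)/0.7.

```bash
cat >> h.py <<'E'
def footoff(s,px,z):
    "foot ahead of TCP along tool x, for a held twig (camera-fixed)"
    o=s['obs'];a=o['ee_rot'][2];d=cast(s,px,o['tool_pos'][2]+z)[0]-o['tool_pos'];return d[0]*np.cos(a)+d[1]*np.sin(a),-d[0]*np.sin(a)+d[1]*np.cos(a)
E
python3 - <<'E'
from h import *
s=np.load('w7.npy',allow_pickle=True).item()
for z in(.004,.010):print(footoff(s,(321,183.5),z))
P=cast(s,np.array([[370,86],[367,163]])/.7,.006)[:,:2];f,j=P;w=(f-j)/np.linalg.norm(f-j);print('D',f,np.linalg.norm(f-j),f-.055*w,np.arctan2(w[1],w[0]))
E
```

```text
(np.float64(0.05811905416668462), np.float64(0.0010904865626682452))
(np.float64(0.058940753970820194), np.float64(0.001075214244709021))
D [ 0.52781018 -0.39824419] 0.0811471340017171 [ 0.47281781 -0.39916057] 0.016662132639587848
```

>>> step_arm --plan '[[[6,35,0,0.02,0],[12,75,0,0.04,0],[19,115,0,0.06,0],[26,155,0,0.08,0],[32,195,0,0.1,0],[38,235,0,0.12,0],[45,275,0,0.147,0],[51,304,0,0.147,0]]]'

```text
time: 25.13
tool_pos: [0.5042, 0.0627, 0.0993]
ee_rot: [-3.14, 0.005, 0.05]
wrist_force: [0.1, -0.4, -0.5]
width: 0.0108
```

>>> step_arm --plan '[[[0,10,0,0,0],[0,10,-30,0,0],[0,10,-60,0,0],[0,10,-85,0,0],[0,10,-95,0,0],[0,10,-98,0,0],[0,10,-98,0,0],[0,10,-98,0,0]]]'

```text
time: 25.8
tool_pos: [0.5061, 0.0691, 0.004]
ee_rot: [3.141, 0.0, 0.047]
wrist_force: [0.3, 0.4, 0.6]
width: 0.011
```

Now I'll nudge it toward the straightedge until contact.

>>> step_arm --plan '[[[1,0,-1,0,0],[2,0,-1,0,0],[3,0,-1,0,0],[3,0,-1,0,0],[3,0,-1,0,0]]]'

```text
time: 26.22
tool_pos: [0.5079, 0.0694, 0.0029]
ee_rot: [3.141, 0.003, 0.048]
wrist_force: [-4.6, -0.5, 1.3]
width: 0.0111
```

>>> step_arm --plan '[[[1,0,0,0,0],[2,0,0,0,0],[2,0,0,0,0],[2,0,0,0,0]]]'

```text
time: 26.55
tool_pos: [0.5081, 0.0694, 0.0026]
ee_rot: [3.141, 0.007, 0.048]
wrist_force: [-9.1, -0.6, 4.6]
width: 0.011
```

>>> step_arm --plan '[[[-1,0,0,0,30],[-1,0,0,0,30],[-1,0,0,0,30],[-1,0,20,0,30],[-1,0,55,0,30],[-1,0,90,0,30],[-1,0,110,0,30],[-1,0,110,0,30]]]'

```text
time: 27.22
tool_pos: [0.5148, 0.0697, 0.1199]
ee_rot: [3.141, -0.014, 0.048]
wrist_force: [0.4, -0.2, 0.1]
width: 0.0282
```

>>> step_arm --plan '[[[-20,-330,60,0,32],[-20,-330,60,0,32],[-20,-330,60,0,32],[-20,-330,60,0,32],[-20,-330,60,0,32],[-20,-330,60,0,32],[-20,-330,60,0,32],[-20,-330,60,0,32]]]'

```text
time: 27.88
tool_pos: [0.4899, -0.26, 0.1719]
ee_rot: [3.142, -0.0, 0.048]
wrist_force: [0.7, -0.3, -0.0]
width: 0.0302
```

>>> step_arm --plan '[[[-15,-138,-20,-0.02,32],[-15,-138,-20,-0.02,32],[-15,-138,-20,-0.02,32],[-15,-138,-20,-0.02,32],[-15,-138,-20,-0.02,32],[-15,-138,-20,-0.02,32]]]'

```text
time: 28.38
tool_pos: [0.4749, -0.3959, 0.151]
ee_rot: [-3.139, 0.001, 0.026]
wrist_force: [-0.1, 0.3, 0.5]
width: 0.0299
```

```bash
cat >> h.py <<'E'
def twigs(s,xr,yr,mn=150):
    h=hsv(s);H,S,V=h[...,0],h[...,1],h[...,2]
    X=cast(s,pts(np.ones(V.shape,bool)),0.006).reshape(480,640,3)
    r=(X[...,0]>xr[0])&(X[...,0]<xr[1])&(X[...,1]>yr[0])&(X[...,1]<yr[1])
    m=((H<=13)&(V<135)&(S>135)&(V>15)&r).astype(np.uint8); m=cv2.morphologyEx(m,cv2.MORPH_CLOSE,np.ones((3,3)))
    for b in blobs(m,mn): p=pts(b);print(b.sum(),p.min(0),p.max(0),*[np.round(a,4) for a in twig(s,b)])
E
python3 - <<'E'
from h import *
s=snap('wrist');np.save('w8.npy',s);print(s['obs']['tool_pos'],s['obs']['ee_rot'],s['obs']['width'])
twigs(s,(.38,.72),(-.47,-.3))
c=snap('scene');np.save('s8.npy',c);twigs(c,(.4,.6),(-.15,.15),40)
E
```

```text
[ 0.47490282 -0.39588586  0.15104584] [-3.13938834e+00  9.26718055e-04  2.63818499e-02] 0.0299139995327493
2600 [216.   0.] [269. 127.] [ 0.5975 -0.3332] -0.197 0.0987
2836 [302.   8.] [354. 169.] [ 0.5912 -0.3982] -0.0236 0.1224
2316 [303. 165.] [353. 293.] [ 0.4733 -0.3991] 0.0032 0.1202
150 [279. 225.] [305. 247.] [ 0.4887 -0.3292] -2.1195 0.0223
152 [231. 266.] [261. 277.] [ 0.4306 -0.3661] 1.6325 0.0279
141 [353. 228.] [365. 258.] [0.4867 0.0689] 0.0332 0.0982
```

>>> step_arm --plan '[[[-2,-3,-40,-0.02,32],[-2,-3,-80,-0.02,32],[-2,-3,-115,-0.02,32],[-2,-3,-140,-0.02,32],[-2,-3,-148,-0.02,32],[-2,-3,-148,-0.02,32],[-2,-3,-148,-0.02,32],[-2,-3,-148,-0.02,32]]]'

```text
time: 29.15
tool_pos: [0.4749, -0.3993, 0.0071]
ee_rot: [3.138, -0.003, 0.009]
wrist_force: [0.9, -0.3, -0.4]
width: 0.0299
```

>>> step_arm --plan '[[[0,0,0,0,0],[0,0,0,0,0],[0,0,0,0,0],[0,0,0,0,0],[0,0,0,0,0]]]'

```text
time: 29.57
tool_pos: [0.4737, -0.3993, 0.0056]
ee_rot: [3.14, -0.001, 0.008]
wrist_force: [0.3, -0.3, 3.1]
width: 0.0108
```

>>> step_arm --plan '[[[0,0,20,0,0],[0,0,50,0,0],[0,0,80,0,0],[0,0,100,0,0],[0,0,100,0,0],[0,0,100,0,0]]]'

```text
time: 30.07
tool_pos: [0.4737, -0.3995, 0.1058]
ee_rot: [3.139, -0.002, 0.008]
wrist_force: [-0.3, -0.1, -1.4]
width: 0.0107
```

```bash
cat >> h.py <<'E'
def heldfoot():
    s=snap('wrist');h=hsv(s);m=(h[...,0]<=13)&(h[...,2]<150)&(h[...,1]>135);I=np.indices(m.shape)
    m&=(abs(I[1]-321)<25)&(I[0]<300)
    b=max(blobs(cv2.morphologyEx(m.astype(np.uint8),cv2.MORPH_OPEN,np.ones((3,3)))),key=np.sum);p=pts(b);r=p[:,1].min();q=p[p[:,1]<r+40];k=np.polyfit(q[:,1],q[:,0],1)
    print(s['obs']['time'],s['obs']['tool_pos'],s['obs']['ee_rot'],'w',s['obs']['width'],len(p),'foot px',q[:6].mean(0),'slope',k[0],'off',footoff(s,(q[q[:,1]<r+3,0].mean(),r-.5),.006));return s
E
python3 -c "
from h import *
heldfoot()"
```

```text
30.0667 [ 0.47374614 -0.39951062  0.10584731] [ 3.13934425e+00 -2.04591598e-03  7.68494577e-03] w 0.010685265129809298 3469 foot px [318.5   0. ] slope -0.017407927590034223 off (np.float64(0.1330689313282793), np.float64(-0.00018131403749047635))
```

>>> step_arm --plan '[[[3,35,0,0.01,0],[6,75,0,0.02,0],[10,115,0,0.03,0],[14,155,0,0.04,0],[18,195,0,0.04,0],[22,235,0,0.04,0],[25,275,0,0.04,0],[28,315,0,0.04,0]]]'

```text
time: 30.78
tool_pos: [0.4993, -0.0816, 0.1017]
ee_rot: [-3.14, 0.005, 0.047]
wrist_force: [1.3, 1.4, 0.2]
width: 0.0109
```

>>> step_arm --plan '[[[3,35,0,0,0],[5,70,0,0,0],[7,94,0,0,0],[7,94,-30,0,0],[7,94,-60,0,0],[7,94,-85,0,0],[7,94,-95,0,0],[7,94,-98,0,0]]]'

```text
time: 31.45
tool_pos: [0.5042, 0.0106, 0.0033]
ee_rot: [-3.14, 0.01, 0.048]
wrist_force: [-6.1, 0.7, 11.5]
width: 0.0109
```

>>> step_arm --plan '[[[0,0,0,0,0],[0,0,0,0,0],[1,0,-1,0,0],[2,0,-1,0,0],[3,0,-1,0,0],[3,0,-1,0,0]]]'

```text
time: 31.95
tool_pos: [0.5116, 0.0101, 0.0058]
ee_rot: [3.141, -0.001, 0.048]
wrist_force: [0.3, 0.5, 0.2]
width: 0.0109
```

>>> step_arm --plan '[[[1,0,0,0,0],[2,0,0,0,0],[3,0,0,0,0],[3,0,0,0,0],[3,0,0,0,0]]]'

```text
time: 32.37
tool_pos: [0.5131, 0.0101, 0.0052]
ee_rot: [3.142, 0.003, 0.048]
wrist_force: [-3.7, -0.9, 0.4]
width: 0.011
```

>>> step_arm --plan '[[[0,0,-1,0,30],[0,0,-1,0,30],[0,0,-1,0,30],[0,0,20,0,30],[0,0,55,0,30],[0,0,90,0,30],[0,0,110,0,30],[0,0,120,0,30]]]'

```text
time: 33.03
tool_pos: [0.517, 0.01, 0.1302]
ee_rot: [3.14, -0.009, 0.048]
wrist_force: [-0.2, 0.0, -0.4]
width: 0.0279
```

>>> step_arm --plan '[[[40,-320,40,0,32],[40,-320,40,0,32],[40,-320,40,0,32],[40,-320,40,0,32],[40,-320,40,0,32],[40,-320,40,0,32],[40,-320,40,0,32],[40,-320,40,0,32]]]'

```text
time: 33.7
tool_pos: [0.5539, -0.313, 0.1645]
ee_rot: [3.141, 0.001, 0.046]
wrist_force: [-0.6, 1.5, 0.1]
width: 0.0301
```

>>> step_arm --plan '[[[36,-88,0,-0.07,32],[36,-88,0,-0.07,32],[36,-88,0,-0.07,32],[36,-88,0,-0.07,32],[36,-88,0,-0.07,32],[36,-88,0,-0.07,32]]]'

```text
time: 34.2
tool_pos: [0.5901, -0.3967, 0.1649]
ee_rot: [-3.14, 0.001, -0.021]
wrist_force: [-0.2, 0.5, -0.3]
width: 0.0303
```

```bash
python3 - <<'E'
from h import *
s=snap('wrist');np.save('w9.npy',s);print(s['obs']['tool_pos'],s['obs']['ee_rot'],s['obs']['width'])
twigs(s,(.38,.72),(-.47,-.28))
a=cv2.resize(s['frame'],(480,360));c=snap('scene');np.save('s9.npy',c)
b=cv2.resize(c['frame'][170:320,130:450],(480,225),interpolation=cv2.INTER_CUBIC)
cv2.imwrite('pics/c9.png',np.vstack([a,b])[:,:,::-1])
E
```

```text
[ 0.59009926 -0.39670894  0.16491472] [-3.14041396e+00  8.18016500e-04 -2.14062344e-02] 0.030319437389515407
2304 [228. 129.] [281. 260.] [ 0.619  -0.3393] -0.1418 0.1199
2177 [304. 163.] [358. 287.] [ 0.5888 -0.4004] 0.0066 0.1198
```

View pics/c9.png

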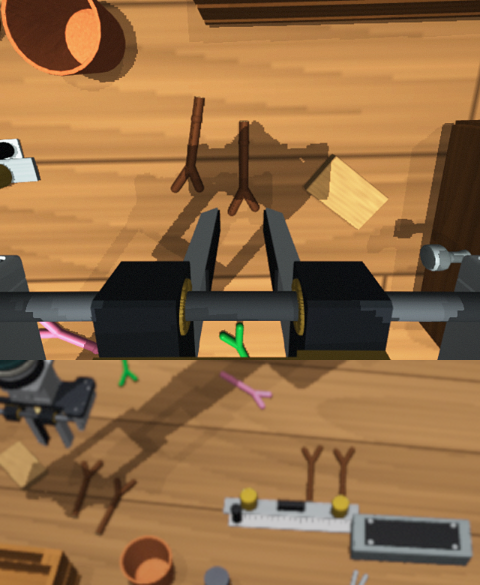

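C and D stand in place against the straightedge, with A and B under the camera. Next I'll grasp B.

>>> step_arm --plan '[[[-1,-3,-40,0.02,32],[-1,-3,-80,0.02,32],[-1,-3,-115,0.02,32],[-1,-3,-142,0.02,32],[-1,-3,-156,0.02,32],[-1,-3,-160,0.02,32],[-1,-3,-160,0.02,32],[-1,-3,-160,0.02,32]]]'

```text
time: 34.97
tool_pos: [0.5906, -0.4014, 0.0083]
ee_rot: [3.139, -0.003, -0.002]
wrist_force: [0.5, 0.5, 1.0]
width: 0.0303
```

>>> step_arm --plan '[[[0,0,0,0,32],[0,0,0,0,0],[0,0,0,0,0],[0,0,0,0,0],[0,0,0,0,0],[0,0,0,0,0]]]'

```text
time: 35.47
tool_pos: [0.5897, -0.4012, 0.0068]
ee_rot: [3.141, -0.001, -0.002]
wrist_force: [-0.2, 0.3, 4.3]
width: 0.0101
```

>>> step_arm --plan '[[[0,0,20,0,0],[0,0,50,0,0],[0,0,80,0,0],[0,0,100,0,0],[0,0,100,0,0],[0,0,100,0,0]]]'

```text
time: 35.97
tool_pos: [0.5898, -0.4014, 0.1068]
ee_rot: [3.14, -0.002, -0.002]
wrist_force: [-0.2, 0.2, -0.5]
width: 0.0106
```

```bash
python3 -c "
from h import *
heldfoot()"
```

```text
35.9667 [ 0.58980086 -0.4013968   0.10684782] [ 3.13953668e+00 -2.30136905e-03 -2.17893341e-03] w 0.010601931877852588 2113 foot px [316. 191.] slope -0.045095279243922176 off (np.float64(0.05519906509958034), np.float64(-0.0006838471440538607))
```

>>> step_arm --plan '[[[-9,38,0,0.01,0],[-18,77,0,0.02,0],[-27,116,0,0.03,0],[-36,155,0,0.04,0],[-45,194,0,0.05,0],[-54,233,0,0.05,0],[-63,272,0,0.05,0],[-72,310,0,0.05,0]]]'

```text
time: 36.68
tool_pos: [0.5144, -0.0885, 0.1021]
ee_rot: [-3.14, 0.006, 0.048]
wrist_force: [0.8, 0.9, -0.5]
width: 0.0102
```

>>> step_arm --plan '[[[-7,25,0,0,0],[-7,40,0,0,0],[-7,40,-30,0,0],[-7,40,-60,0,0],[-7,40,-82,0,0],[-7,40,-93,0,0],[-7,40,-96,0,0],[-7,40,-97,0,0]]]'

```text
time: 37.35
tool_pos: [0.5085, -0.0506, 0.0062]
ee_rot: [-3.141, 0.004, 0.048]
wrist_force: [-0.6, -0.6, 0.4]
width: 0.0111
```

>>> step_arm --plan '[[[0,0,0,0,0],[0,0,-1,0,0],[1,0,-2,0,0],[2,0,-2,0,0],[3,0,-2,0,0],[3,0,-2,0,0]]]'

```text
time: 37.85
tool_pos: [0.5137, -0.051, 0.007]
ee_rot: [3.141, -0.001, 0.048]
wrist_force: [0.8, 0.1, 0.7]
width: 0.0112
```

>>> step_arm --plan '[[[1,0,0,0,0],[2,0,0,0,0],[3,0,0,0,0],[4,0,0,0,0],[4,0,0,0,0],[4,0,0,0,0]]]'

```text
time: 38.35
tool_pos: [0.5167, -0.0508, 0.0063]
ee_rot: [-3.142, 0.001, 0.048]
wrist_force: [-2.1, 0.4, 0.1]
width: 0.0109
```

>>> step_arm --plan '[[[0,0,-1,0,30],[0,0,-1,0,30],[0,0,-1,0,30],[0,0,20,0,30],[0,0,55,0,30],[0,0,90,0,30],[0,0,120,0,30],[0,0,150,0,30]]]'

```text
time: 39.02
tool_pos: [0.5175, -0.0508, 0.1587]
ee_rot: [3.141, -0.002, 0.048]
wrist_force: [1.0, -0.1, 0.0]
width: 0.0282
```

>>> step_arm --plan '[[[100,-287,0,-0.22,32],[100,-287,0,-0.22,32],[100,-287,0,-0.22,32],[100,-287,0,-0.22,32],[100,-287,0,-0.22,32],[100,-287,0,-0.22,32],[100,-287,0,-0.22,32],[100,-287,0,-0.22,32]]]'

```text
time: 39.68
tool_pos: [0.6174, -0.3439, 0.1547]
ee_rot: [3.139, 0.0, -0.177]
wrist_force: [-2.1, 1.3, 0.1]
width: 0.03
```

>>> step_arm --plan '[[[0,0,0,0,32],[0,0,0,0,32]]]'

```text
time: 39.85
tool_pos: [0.6171, -0.3383, 0.1557]
ee_rot: [-3.141, 0.001, -0.173]
wrist_force: [-0.2, 1.5, -0.2]
width: 0.0301
```

```bash
python3 - <<'E'
from h import *
s=snap('wrist');np.save('w10.npy',s);print(s['obs']['tool_pos'],s['obs']['ee_rot'],s['obs']['width'])
twigs(s,(.5,.72),(-.47,-.28))
E
```

```text
[ 0.61709508 -0.33825352  0.15574001] [-3.14058667e+00  8.66708188e-04 -1.73291628e-01] 0.03007185431464401
2241 [297. 160.] [341. 288.] [ 0.6197 -0.3363] -0.2411 0.1219
```

>>> step_arm --plan '[[[1,1,-40,-0.02,32],[1,1,-80,-0.02,32],[1,1,-115,-0.02,32],[1,1,-138,-0.02,32],[1,1,-148,-0.02,32],[1,1,-150,-0.02,32],[1,1,-150,-0.02,32],[1,1,-150,-0.02,32]]]'

```text
time: 40.57
tool_pos: [0.6199, -0.3372, 0.0098]
ee_rot: [3.14, -0.005, -0.191]
wrist_force: [-0.9, 0.2, 0.7]
width: 0.0302
```

>>> step_arm --plan '[[[0,0,0,0,32],[0,0,0,0,0],[0,0,0,0,0],[0,0,0,0,0],[0,0,0,0,0],[0,0,0,0,0]]]'

```text
time: 41.07
tool_pos: [0.6186, -0.3373, 0.0076]
ee_rot: [3.141, -0.001, -0.192]
wrist_force: [-0.6, -0.5, 3.3]
width: 0.0095
```

>>> step_arm --plan '[[[0,0,20,0,0],[0,0,50,0,0],[0,0,80,0,0],[0,0,100,0,0],[0,0,100,0,0],[0,0,100,0,0]]]'

```text
time: 41.57
tool_pos: [0.6189, -0.3373, 0.1078]
ee_rot: [3.14, -0.003, -0.192]
wrist_force: [0.1, 0.3, -0.0]
width: 0.0095
```

```bash
python3 -c "
from h import *
heldfoot()"
```

```text
41.5667 [ 0.61886034 -0.33729773  0.10781418] [ 3.14045374e+00 -2.73858121e-03 -1.92255920e-01] w 0.009512090883126031 2182 foot px [313.5 188. ] slope 4.0829033578932676e-05 off (np.float64(0.056471329274921656), np.float64(0.0006914903887177224))
```

>>> step_arm --plan '[[[-15,35,0,0.04,0],[-32,70,0,0.08,0],[-48,105,0,0.12,0],[-64,140,0,0.16,0],[-80,175,0,0.2,0],[-95,205,0,0.24,0],[-105,226,0,0.24,0],[-105,226,0,0.24,0]]]'

```text
time: 42.28
tool_pos: [0.5095, -0.1064, 0.1034]
ee_rot: [-3.138, 0.006, 0.052]
wrist_force: [-0.6, -0.3, 0.1]
width: 0.0097
```

>>> step_arm --plan '[[[0,0,-30,0,0],[0,0,-60,0,0],[0,0,-82,0,0],[0,0,-92,0,0],[0,0,-97,0,0],[0,0,-97,0,0],[0,0,-98,0,0],[0,0,-99,0,0]]]'

```text
time: 42.95
tool_pos: [0.5136, -0.1114, 0.0075]
ee_rot: [3.141, -0.0, 0.047]
wrist_force: [-1.0, 0.7, 6.2]
width: 0.0095
```

>>> step_arm --plan '[[[1,0,0,0,0],[2,0,0,0,0],[3,0,0,0,0],[4,0,0,0,0],[5,0,0,0,0],[5,0,0,0,0],[5,0,0,0,0]]]'

```text
time: 43.53
tool_pos: [0.5178, -0.111, 0.0076]
ee_rot: [3.141, 0.001, 0.048]
wrist_force: [-2.4, -0.8, 1.6]
width: 0.0094
```

>>> step_arm --plan '[[[1,0,0,0,0],[2,0,0,0,0],[2,0,0,0,0],[2,0,0,0,0]]]'

```text
time: 43.87
tool_pos: [0.5186, -0.1109, 0.0075]
ee_rot: [3.142, 0.004, 0.048]
wrist_force: [-7.1, -0.4, 4.8]
width: 0.0096
```

>>> step_arm --plan '[[[0,0,0,0,30],[0,0,0,0,30],[0,0,0,0,30],[0,0,20,0,30],[0,0,55,0,30],[0,0,90,0,30],[0,0,130,0,30],[0,0,170,0,30]]]'

```text
time: 44.53
tool_pos: [0.5203, -0.1105, 0.179]
ee_rot: [-3.141, -0.001, 0.048]
wrist_force: [0.4, -1.4, 0.7]
width: 0.028
```

>>> step_arm --plan '[[[-40,100,60,-0.05,30],[-40,100,60,-0.05,30],[-40,100,60,-0.05,30],[-40,100,60,-0.05,30],[-40,100,60,-0.05,30],[-40,100,60,-0.05,30]]]'

```text
time: 45.03
tool_pos: [0.4805, -0.011, 0.2372]
ee_rot: [3.141, -0.0, -0.002]
wrist_force: [0.2, 0.2, -0.3]
width: 0.0281
```

```bash
python3 - <<'E'
from h import *
s=snap('wrist');np.save('w11.npy',s);print(s['obs']['tool_pos'],s['obs']['ee_rot'],s['obs']['time']);save(s,'w11.png')
twigs(s,(.4,.62),(-.2,.15))
E
```

```text
[ 0.48051282 -0.01095511  0.23717707] [ 3.14112342e+00 -4.84400948e-04 -1.63612115e-03] 45.0333
1619 [391. 119.] [430. 238.] [ 0.5183 -0.1102] 0.0425 0.1298
1670 [333. 121.] [377. 251.] [ 0.5164 -0.0499] 0.0533 0.1427
1736 [267. 125.] [337. 241.] [0.513  0.0106] 0.0575 0.1263
1481 [235. 127.] [271. 238.] [0.5106 0.0704] 0.0291 0.1215
167 [299. 236.] [329. 255.] [0.4175 0.0327] -1.1159 0.0351
```

View pics/w11.png

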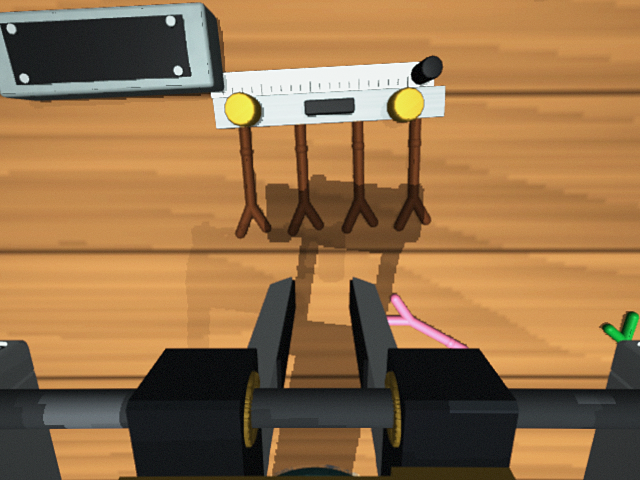

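All four twigs butt against the straightedge with their forks toward the robot, and both weights stand on the ends. One last numeric check of the straightedge, bar and bystanders before I hand in.

```bash
python3 - <<'E'
from h import *
s=np.load('w11.npy',allow_pickle=True).item()
p,a,b,c,q=lowedge(s,[x for x in range(218,444,3) if min(abs(x-v) for v in (249,302,358,414))>11 and not 222<x<262 and not 388<x<426],85,135,.006);print('SE near edge',p,a,b,c,'expect slope -.0483, x(-.0175)=.5702 ->',np.polyval(p,-.0175))
print('knob',cast(s,[429,66],.048))
z=np.load('scene0.npy').astype(int);t=snap('scene');f=t['frame'].astype(int);d=np.abs(f-z).sum(2)
for n,(x,y) in dict(spool=(487,276),glue=(276,321),pot=(228,308),tags=(166,200),block=(143,240),tape=(499,212),sc=(360,340)).items(): print(n,d[y-12:y+12,x-12:x+12].mean().round(1))
cv2.imwrite('pics/f.png',t['frame'][:,:,::-1])
E
```

```text
SE near edge [-0.04969117  0.56913365] 35 35 0.0002945611257361748 expect slope -.0483, x(-.0175)=.5702 -> 0.5700032473689775
knob [[ 0.61773716 -0.10722771  0.048     ]]
spool 5.6
glue 5.2
pot 5.2
tags 6.1
block 6.3
tape 6.4
sc 5.9
```

View pics/f.png

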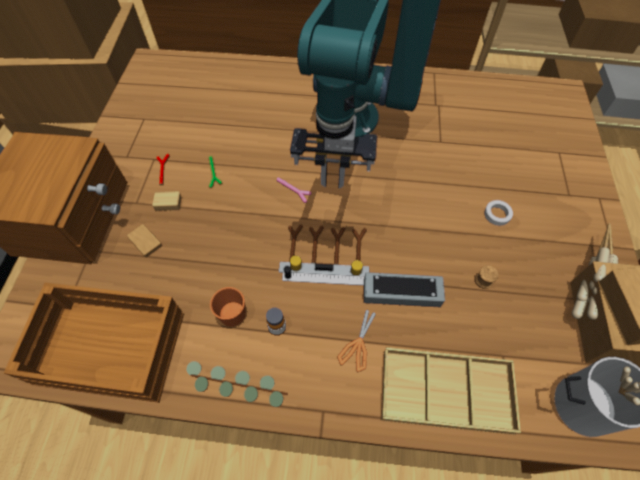

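The scene view shows the finished arrangement, no brown twig anywhere else, and the bystanders unchanged.

```bash
python3 -c "
from bench import robot
print(robot.close_job(), robot.get_obs()['time'])"
```

```text
the job is handed in; nothing more can be done
the job is handed in; nothing more can be done
```

The job is handed in at about 45 s of robot time. The hand-in gives no verdict, so what follows rests on my own checks.

**What I did:**
- Pulled the bar out to its stop, which took about 149 mm of travel and ended with a clear force rise.
- Laid the straightedge along the bar's near face and pressed it on until it stopped at about 10 N.
- Stood one brass weight on each end of the straightedge.
- Laid the four brown twigs side by side, each pushed until its foot touched the straightedge, forks toward the robot. I saw no fifth twig, and the coloured ones were left alone.

**Last checks:**
- **Straightedge:** the near edge measured 0.570 m ahead of the robot at its middle, as expected when flush. Its angle matches the bar to within about 0.002 rad.
- **Twigs:** all four are within about 0.02 rad of square, with spacing near 60 mm.
- **Weights:** both look upright on the straightedge in the wrist and scene views. I did not measure them after release.
- **Other things on the bench:** spool, glue, pot, tags, block, tape roll and scissors are unchanged from the first picture.

**Where readings disagreed:**
- My last hand-picked reading of the knob was about 4 mm short of where the gripper left it. The pixel was rough, and the spring pushes the bar outward there, so I trust the force stop.
- My twig foot readings varied by 2–3 mm, so I relied on the contact force for the butting.

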